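# Rake fallen fixings out from behind the stock bins and sort them

## Task

Some fixings have dropped into the narrow gap behind the row of stock bins: draw every one of them out of it with the red-handled rake, never touching them with the fingers while they lie in the gap. Put these and the fixings lying astray on the bench each into the bin that holds its own kind, and finish with the rake laid flat, lengthways on its black mat. Leave the spray can, tape measure and mug where they are.

Things in the scene. Friction and masses are not known exactly. Their poses are not given: they have to be found in the camera images.
- rack: blue beam fixed behind the bins. Origin: bench top, middle of the gap's open end (mouth); x across the gap from bins to beam, y along it, inwards. Gap 50 wide (x -25 to 25) between the bins (110 high) and the beam (98 high, x 25 to 55, y 0 to 386), open above and at its mouth y = 0, closed by a bracket at y = 247; bench free at y < 0
- rake_grip (a point): red handle of the rake: 110 long, 30 wide, 36 high, lying flat; point at mid-height, 18 above its underside, 45 behind its front end, near the balance point; x along the tool, z up. Ahead of it an 8 mm rod cranks up (62 to 95 ahead) to 52 above the underside, and 300 ahead hooks down to underside level, ending in a blade across it, 32 wide, 28 high, 5 thick
- mat: black rubber mat fixed on the bench, where the rake lives: 440 x 130 x 3 thick; origin under its centre, x along its length; the rake starts on it, blade to the mat's +x side
- bin_nut: fixed grey open-topped stock bin holding brass coupling nuts: 180 (x) x 121 (y) x 110 high, walls 4, stock inside is level at about 50 above the bench and does not move; origin on the bench under the bin's centre; the bins stand in a row along the rack's y, in varying order
- bin_spacer: fixed grey open-topped stock bin holding ivory nylon spacers: 180 (x) x 121 (y) x 110 high, walls 4, stock inside is level at about 50 above the bench and does not move; origin on the bench under the bin's centre; the bins stand in a row along the rack's y, in varying order
- bin_channel: fixed grey open-topped stock bin holding dark steel channels: 180 (x) x 121 (y) x 110 high, walls 4, stock inside is level at about 50 above the bench and does not move; origin on the bench under the bin's centre; the bins stand in a row along the rack's y, in varying order
- nut_a_mid (a point): brass-coloured long hexagon coupling nut, 64 long, hexagon 30 over the flats (34.6 over the corners), lying on a flat 30 high, about 260 g; grip it across two upright faces, or across its corners; point at its centre, half-way up when lying; x along its length. May have fallen into the gap behind the bins; absent (None) in some starts
- nut_b_mid (a point): brass-coloured long hexagon coupling nut, 64 long, hexagon 30 over the flats (34.6 over the corners), lying on a flat 30 high, about 260 g; grip it across two upright faces, or across its corners; point at its centre, half-way up when lying; x along its length. May lie astray on the open bench; absent (None) in some starts
- spacer_a_mid (a point): ivory nylon spacer, 64 long, square body 24 x 24 between two end flanges 28 x 28 x 6, ribbed, about 50 g; point at its centre, half-way up when lying; x along its length. May have fallen into the gap behind the bins; absent (None) in some starts
- spacer_b_mid (a point): ivory nylon spacer, 64 long, square body 24 x 24 between two end flanges 28 x 28 x 6, ribbed, about 50 g; point at its centre, half-way up when lying; x along its length. May lie astray on the open bench; absent (None) in some starts
- channel_a_mid (a point): dark steel U-channel fixing, 64 long, 32 wide, 28 high, open side up, walls 5, about 130 g; point at its centre, half-way up when lying; x along its length. May have fallen into the gap behind the bins; absent (None) in some starts
- channel_b_mid (a point): dark steel U-channel fixing, 64 long, 32 wide, 28 high, open side up, walls 5, about 130 g; point at its centre, half-way up when lying; x along its length. May lie astray on the open bench; absent (None) in some starts
- spray_can: bystander: spray can, 54 diameter, 150 high; origin under its centre
- tape: bystander: yellow tape measure, 70 x 38 x 64 high; origin under its centre
- mug: bystander: blue mug, 80 diameter, 95 high; origin under its centre
There are look-alikes about, which are no part of the job. What is shaped like the part that bears channel_a_mid but purple or turquoise is not meant.

How it is judged:
By the outcome, as a careful person would: the job done as asked, in the order asked, and still so for the second after the job is handed in, with the robot touching nothing.
Of nut_a, spacer_a, channel_a only 2 to 3 are there at a start; the rules pass over those that are not, and their reading is None.
Of nut_b, spacer_b, channel_b only 2 to 3 are there at a start; the rules pass over those that are not, and their reading is None.
At some moment in a run one of nut_b, spacer_b, channel_b may be knocked a few centimetres aside while the robot is not near it.
Once in a run the grip may slacken for a moment while it holds something.
It also fails if it takes over 208 s, if anything falls off the work surface, if the arm or the gripper's body presses on something with over 40 N, if the wrist force passes 120 N, or if a joint passes its speed limit or range.

## Robot

A 6-joint arm with a two-finger parallel gripper is mounted at the origin on the work surface. World frame = base frame: x ahead of the robot, y to its left, z up, the work surface at z = 0. Lengths are in m, angles in rad, forces in N, time in s.
With the tool pointing down it reaches from about 0.325 to 1 m from the base axis. Payload 5.1 kg.
Tool frame: the origin (TCP) lies midway between the tips of the shut fingers; the grasp point (between the pads) lies 19 mm behind it; z points along the fingers, y is the line along which they close (so a half turn about z gives the same grasp; the last joint's range is limited). The gripper opens to 85 mm and grips with 20 to 120 N. Pads are 22 mm wide; open, the fingers measure 114 mm over their backs; the gripper's body (76 mm by 85 mm) begins 54 mm behind the grasp point. The pads swing forward as they close: fully open they stand 13 mm farther back than shut.
Start: joints at [1.164, 0.124, 1.65, -0, 1.367, -0.083], TCP at [0.207, 0.616, 0.231] pointing down, gripper open.
Joint ranges: [-2.61, 2.61], [-1.02, 2.33], [0.03, 2.71], [-1.35, 4.49], [0.32, 2.68], [-2.91, 2.91]. Speed limits (rad/s): [2.57, 2.57, 3.14, 3.14, 3.14, 3.14].

## Interface

Orientations are given as a unit quaternion [w, x, y, z].
In Python, from rig import r gives the robot as it stands.
- The arm moves only by the shell command python3 -m handwheel 'ROWS' [FORCE]. ROWS is JSON, a list of rows, each an object of numbers: "wx", "wy", "wz": the turn, a rotation vector about the world's x, y, z scaled (see below); "dx", "dy", "dz": the shift along the world's x, y, z scaled (see below); "grip": the opening, from 0 (shut) to 1 (fully open). A call has 1 to 8 rows; each row shifts and turns the commanded pose from where the row before left it; what a row does not reach is not made up. The controller multiplies each number of a shift by 0.025 m and each number of a turn by 0.12 rad. A row lasts 1/12 s, in which the tool goes at most 41.7 mm and 7.16 degrees, less where a joint would pass 70% of its speed; a pose out of reach is approached as far as the arm can. A call with a number of a shift or a turn outside -1 to 1 is refused whole. A call with a gripper value outside its range is refused whole. The fingers move at their own pace and stop on an object; FORCE is the grip in N (left out, the last holds). Time passes only in rows, so rows that do not move let the fingers close. It gives the time, the measured TCP pose, the force, the opening and the grip force at its end, in the units of the state.
- r.read_state(): the state, without advancing time (a new reading comes with each control period).
- r.grab_frame(name): name is "side" or "top" or "wrist"; returns (picture, depth): 384x512x3 uint8, blue, green, red; 384x512 float32, m along the optical axis (not along the pixel's ray), 0 where there is no reading.
- r.camera_info(name): a dict with "camera_matrix" (3x3 intrinsics, pixels), "R" (3x3) and "t" (3): a world point X has camera coordinates R X + t. Camera axes: x right, y down, z forward; pixel columns grow to the right and rows downward; lengths in m; the calibration is good to about 2 mm. A picture is of the moment at which its call begins: read the wrist's pose just before it. camera_info takes no time and is no camera call; for the wrist camera it gives the pose at the moment of the call.
- r.sign_off(): hands the job in; it is judged then, once.
The state is a dict: "clock": time; "q": joint angles; "dq": joint speeds; "tau": joint torques, N m; "position": TCP position; "orientation": TCP orientation; "wrist_force": force on the tool from outside, world axes, zero at the start; "torque": the same for the moment, N m; "opening": finger opening in m; "grasp_force": force on a finger pad.
Only numpy, scipy, OpenCV 4.12 (cv2) and the standard library are available. Lean on these libraries where they do the work, as an engineer would, in place of code of your own. Each camera call takes 0.05 s, during which the arm holds its last target. There are 200 camera calls.

## Working session

There is one attempt and no reset: what is moved stays moved. The work goes in short steps, Python scripts to look and compute and a shell command to move; the robot and the scene stay as the last step left them, time stands still between calls to the robot, and variables do not carry over. Pictures are saved under pics/ and viewed, at most 14 in all, crops included, and the job is handed in when it is done.

```bash
ls; mkdir -p pics
cat > h.py <<'E'
import numpy as np, cv2
from rig import r
def grab(n,fn=None):
    ci=r.camera_info(n); p,d=r.grab_frame(n)
    K=np.array(ci["camera_matrix"]);R=np.array(ci["R"]);t=np.array(ci["t"])
    v,u=np.mgrid[0:384,0:512]
    C=np.stack([(u-K[0,2])/K[0,0]*d,(v-K[1,2])/K[1,1]*d,d],-1)
    W=(C-t)@R
    W[d==0]=np.nan
    if fn: cv2.imwrite('pics/'+fn+'.png',p); np.save('pics/'+fn+'.npy',W)
    return p,d,W
def px(n,X):
    ci=r.camera_info(n);c=np.array(ci["R"])@np.array(X)+np.array(ci["t"]);q=np.array(ci["camera_matrix"])@c;return q[:2]/q[2]
E
python3 - <<'E'
from h import *
a=[grab(n,n+'0')[0] for n in('top','side','wrist')]
cv2.imwrite('pics/t.png',cv2.resize(a[0],(800,600)));cv2.imwrite('pics/sw.png',cv2.resize(np.hstack(a[1:]),(800,300)))
print(r.read_state())
for n in('top','side','wrist'):
  c=r.camera_info(n);print(n,-np.array(c["R"]).T@np.array(c["t"]),np.round(c["R"],2).tolist())
E
```

```text
pics
{'clock': 0.15, 'q': array([ 1.16442316e+00,  1.24374997e-01,  1.65136960e+00, -1.01916031e-05,
        1.36750029e+00, -8.25683937e-02]), 'dq': array([ 0.00073079, -0.00023737, -0.00362848,  0.00271931,  0.0009079 ,
       -0.00088983]), 'tau': array([-4.07220011e-05, -4.24231911e+01, -3.66010666e+01, -9.85989300e-05,
        4.75913286e-03, -1.59799964e-05]), 'position': array([0.2066354 , 0.61577634, 0.23031716]), 'orientation': array([-1.95113159e-04,  1.61194928e-01,  9.86922242e-01, -8.02756903e-04]), 'wrist_force': array([-0.29030056,  0.01497602, -0.391067  ]), 'torque': array([ 0.00222988,  0.04778175, -0.02899881]), 'grasp_force': 0.0, 'opening': 0.08511633812235313}
top [0.50940703 0.07261208 1.2632003 ] [[-0.02, -1.0, 0.01], [-1.0, 0.02, -0.06], [0.06, -0.02, -1.0]]
side [ 0.07426985 -1.04370632  0.80718109] [[0.89, -0.45, -0.01], [-0.25, -0.47, -0.84], [0.38, 0.76, -0.54]]
wrist [0.13967718 0.63898988 0.37206472] [[0.32, 0.95, -0.0], [0.91, -0.3, 0.28], [0.26, -0.09, -0.96]]
```

View pics/t.png

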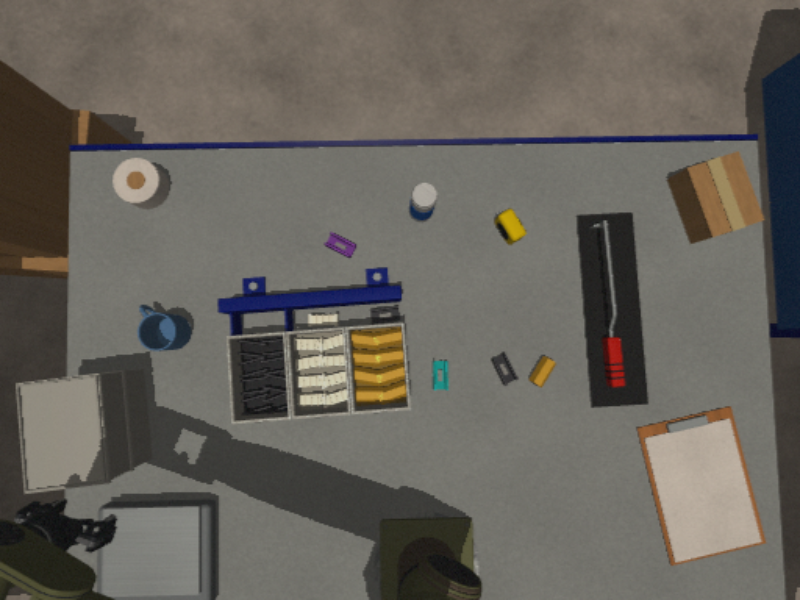

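View pics/sw.png

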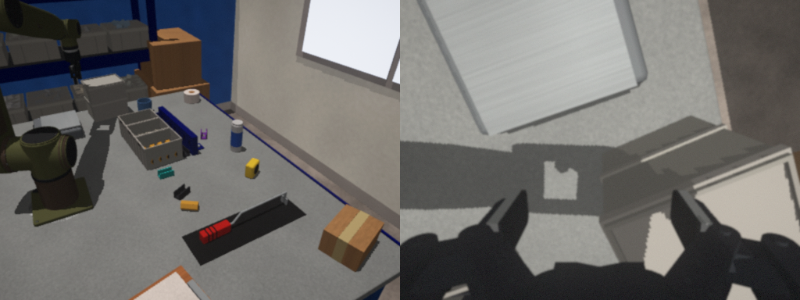

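The top view (800×600 scale) shows the following:
- **Gap:** a spacer at (323,319) and a channel at (385,314). The bracket is at (288,320) and the mouth at about (403,310).
- **Bins, from inside to mouth:** channel, spacer, nut.
- **Bench:** channel_b at (504,368) and nut_b at (541,370). The turquoise (440,375) and purple (340,245) parts are look-alikes.
- **Rake:** handle at (614,362), blade at (600,225).

```bash
cat >> h.py <<'E'
def rect(W,m,s=''):
    P=W[m&~np.isnan(W[...,2])]
    if len(P)<8: print(s,'few',len(P));return
    (c,wh,a)=cv2.minAreaRect((P[:,:2]*1000).astype(np.float32))
    if wh[0]<wh[1]: wh=wh[::-1];a+=90
    print(s,len(P),'c',np.round(c,1),'wh',np.round(wh,1),'ang of long axis deg',round((a+90)%180-90,1),'z',np.round(np.percentile(P[:,2],[5,50,95])*1000,1))
def box(u0,v0,u1,v1):
    m=np.zeros((384,512),bool);m[v0:v1,u0:u1]=1;return m
E
python3 - <<'E'
from h import *
p=cv2.imread('pics/top0.png');W=np.load('pics/top0.npy');s=.64
B=lambda a,b,c,d:box(*[int(x*s) for x in(a,b,c,d)])
z=W[...,2];h=cv2.cvtColor(p,cv2.COLOR_BGR2HSV);H,S,V=h[...,0],h[...,1],h[...,2]
rect(W,B(210,280,410,318)&(z>.088)&(z<.104)&(S>120)&(H>100)&(H<130),'beam')
rect(W,B(220,315,420,430)&(z>.104)&(z<.116),'bins')
for n,b in dict(spacer_a=(303,308,343,330),channel_a=(366,304,402,324),turq=(425,350,455,395),channel_b=(485,345,525,390),nut_b=(525,350,560,390)).items():
    m=B(*b);rect(W,m&(z>.008)&(z<.05),n)
rect(W,B(600,330,632,395)&(S>140)&(z>.01),'handle')
rect(W,B(590,215,625,335)&(z>.022),'rod')
rect(W,B(580,205,640,410)&(V<70)&(z<.012),'mat')
for n,b in dict(tape=(490,200,530,250),can=(405,175,445,225)).items(): rect(W,B(*b)&(z>.02),n)
E
```

```text
beam 1062 c [589.9 235.8] wh [382.2  30.2] ang of long axis deg -86.8 z [ 92.8  96.8 100.2]
bins 1003 c [435.8 220.6] wh [368.1 181.4] ang of long axis deg -86.8 z [105.3 108.8 112.7]
spacer_a 144 c [553.9 225.9] wh [76.9 38.9] ang of long axis deg 88.7 z [17.6 25.4 30.2]
channel_a 66 c [559.9  85.6] wh [73.4 42.9] ang of long axis deg 89.4 z [10.3 25.7 29.9]
turq 78 c [418.  -39.8] wh [62.2 31.9] ang of long axis deg -1.5 z [10.  26.7 31.1]
channel_b 85 c [ 428.7 -185.8] wh [63.1 37. ] ang of long axis deg 26.3 z [ 9.9 25.5 30.1]
nut_b 186 c [ 420.6 -269.1] wh [64.9 35.3] ang of long axis deg -33.3 z [15.  26.8 32.6]
handle 325 c [ 439.7 -426.3] wh [108.2  31.2] ang of long axis deg 3.3 z [17.7 37.2 41.9]
rod 194 c [ 626.9 -409.6] wh [248.4  30.6] ang of long axis deg 0.8 z [28.4 56.7 61. ]
mat 3553 c [ 559.7 -438.5] wh [438.9 133.9] ang of long axis deg 1.7 z [-1.9  2.4  6.7]
tape 274 c [ 746.6 -203.3] wh [69.9 42.5] ang of long axis deg 28.5 z [30.3 61.  65.8]
can 337 c [790.8  -4.8] wh [51.3 51.1] ang of long axis deg 32.2 z [ 40.5 146.1 151.5]
```

Run:
```python
from h import *
p=cv2.imread('pics/top0.png')
a=cv2.resize(p[175:285,130:270],(0,0),fx=2.9,fy=2.9,interpolation=cv2.INTER_CUBIC);b=cv2.resize(p[130:265,365:420],(0,0),fx=3,fy=3,interpolation=cv2.INTER_CUBIC)[:319*1]
c=np.zeros((410,a.shape[1]+170,3),np.uint8);c[:a.shape[0],:a.shape[1]]=a
b=cv2.resize(p[130:265,365:420],(165,405));c[:405,a.shape[1]:a.shape[1]+165]=b
cv2.imwrite('pics/c1.png',c)
```

```text
(no output)
```

View pics/c1.png

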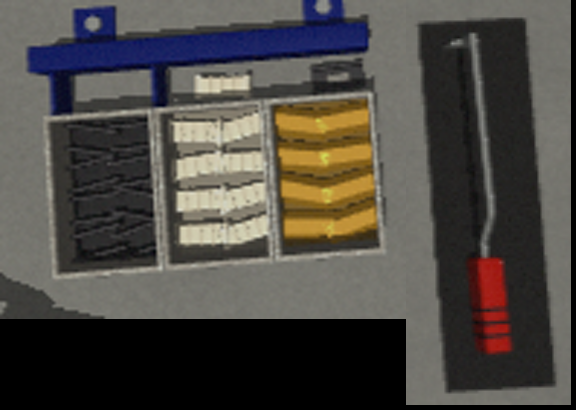

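The clearer crop confirms spacer_a inside, just short of the bracket, and channel_a near the mouth. Next I'll swing over to the rake.

```bash
A='{"dy":-1,"wz":-1}'; true
python3 -m handwheel '[{"dx":1,"dy":-0.8,"wz":-1,"grip":1},{"dx":1,"dy":-0.8,"wz":-1},{"dx":1,"dy":-0.8,"wz":-1},{"dx":1,"dy":-0.8,"wz":-1},{"dx":1,"dy":-0.8,"wz":-1},{"dx":1,"dy":-0.8,"wz":-1},{"dx":1,"dy":-0.8,"wz":-1},{"dx":1,"dy":-0.8,"wz":-1}]' 60
python3 -m handwheel '[{"dy":-1,"wz":-1},{"dy":-1,"wz":-1},{"dy":-1,"wz":-1},{"dy":-1,"wz":-1},{"dy":-1,"wz":-1},{"dy":-1,"wz":-1},{"dy":-1,"wz":-1},{"dy":-1,"wz":-1}]'
python3 -m handwheel '[{"dy":-1,"wz":-1},{"dy":-1,"wz":-1},{"dy":-1,"wz":-1},{"dy":-1,"wz":-1},{"dy":-1,"wz":-1},{"dy":-1,"wz":-1},{"dy":-1,"wz":-1},{"dy":-1}]'
python3 -m handwheel '[{"dy":-1},{"dy":-1},{"dy":-1},{"dy":-1},{"dy":-1},{"dy":-1},{"dy":-1},{"dy":-1}]'
python3 -m handwheel '[{"dy":-1},{"dy":-1},{"dy":-1},{"dy":-1},{"dy":-1},{"dy":-1},{"dy":-1},{"dy":-1}]'
python3 -m handwheel '[{"dx":0.4,"dy":-0.8},{"dx":0.4,"dy":-0.8},{"dx":0.4,"dy":-0.8},{"dx":0.4,"dy":-0.8},{}]'
```

```text
schema error: expected keys wx, wy, wz, dx, dy, dz, grip
schema error: expected keys wx, wy, wz, dx, dy, dz, grip
schema error: expected keys wx, wy, wz, dx, dy, dz, grip
schema error: expected keys wx, wy, wz, dx, dy, dz, grip
schema error: expected keys wx, wy, wz, dx, dy, dz, grip
schema error: expected keys wx, wy, wz, dx, dy, dz, grip
```

```bash
python3 -m handwheel '[{"wx":0,"wy":0,"wz":-1,"dx":1,"dy":-0.8,"dz":0,"grip":1},{"wx":0,"wy":0,"wz":-1,"dx":1,"dy":-0.8,"dz":0,"grip":1},{"wx":0,"wy":0,"wz":-1,"dx":1,"dy":-0.8,"dz":0,"grip":1},{"wx":0,"wy":0,"wz":-1,"dx":1,"dy":-0.8,"dz":0,"grip":1},{"wx":0,"wy":0,"wz":-1,"dx":1,"dy":-0.8,"dz":0,"grip":1},{"wx":0,"wy":0,"wz":-1,"dx":1,"dy":-0.8,"dz":0,"grip":1},{"wx":0,"wy":0,"wz":-1,"dx":1,"dy":-0.8,"dz":0,"grip":1},{"wx":0,"wy":0,"wz":-1,"dx":1,"dy":-0.8,"dz":0,"grip":1}]' 60
python3 -m handwheel '[{"wx":0,"wy":0,"wz":-1,"dx":0,"dy":-1,"dz":0,"grip":1},{"wx":0,"wy":0,"wz":-1,"dx":0,"dy":-1,"dz":0,"grip":1},{"wx":0,"wy":0,"wz":-1,"dx":0,"dy":-1,"dz":0,"grip":1},{"wx":0,"wy":0,"wz":-1,"dx":0,"dy":-1,"dz":0,"grip":1},{"wx":0,"wy":0,"wz":-1,"dx":0,"dy":-1,"dz":0,"grip":1},{"wx":0,"wy":0,"wz":-1,"dx":0,"dy":-1,"dz":0,"grip":1},{"wx":0,"wy":0,"wz":-1,"dx":0,"dy":-1,"dz":0,"grip":1},{"wx":0,"wy":0,"wz":-1,"dx":0,"dy":-1,"dz":0,"grip":1}]'
python3 -m handwheel '[{"wx":0,"wy":0,"wz":-1,"dx":0,"dy":-1,"dz":0,"grip":1},{"wx":0,"wy":0,"wz":-1,"dx":0,"dy":-1,"dz":0,"grip":1},{"wx":0,"wy":0,"wz":-1,"dx":0,"dy":-1,"dz":0,"grip":1},{"wx":0,"wy":0,"wz":-1,"dx":0,"dy":-1,"dz":0,"grip":1},{"wx":0,"wy":0,"wz":-1,"dx":0,"dy":-1,"dz":0,"grip":1},{"wx":0,"wy":0,"wz":-1,"dx":0,"dy":-1,"dz":0,"grip":1},{"wx":0,"wy":0,"wz":-1,"dx":0,"dy":-1,"dz":0,"grip":1},{"wx":0,"wy":0,"wz":0,"dx":0,"dy":-1,"dz":0,"grip":1}]'
python3 -m handwheel '[{"wx":0,"wy":0,"wz":0,"dx":0,"dy":-1,"dz":0,"grip":1},{"wx":0,"wy":0,"wz":0,"dx":0,"dy":-1,"dz":0,"grip":1},{"wx":0,"wy":0,"wz":0,"dx":0,"dy":-1,"dz":0,"grip":1},{"wx":0,"wy":0,"wz":0,"dx":0,"dy":-1,"dz":0,"grip":1},{"wx":0,"wy":0,"wz":0,"dx":0,"dy":-1,"dz":0,"grip":1},{"wx":0,"wy":0,"wz":0,"dx":0,"dy":-1,"dz":0,"grip":1},{"wx":0,"wy":0,"wz":0,"dx":0,"dy":-1,"dz":0,"grip":1},{"wx":0,"wy":0,"wz":0,"dx":0,"dy":-1,"dz":0,"grip":1}]'
python3 -m handwheel '[{"wx":0,"wy":0,"wz":0,"dx":0,"dy":-1,"dz":0,"grip":1},{"wx":0,"wy":0,"wz":0,"dx":0,"dy":-1,"dz":0,"grip":1},{"wx":0,"wy":0,"wz":0,"dx":0,"dy":-1,"dz":0,"grip":1},{"wx":0,"wy":0,"wz":0,"dx":0,"dy":-1,"dz":0,"grip":1},{"wx":0,"wy":0,"wz":0,"dx":0,"dy":-1,"dz":0,"grip":1},{"wx":0,"wy":0,"wz":0,"dx":0,"dy":-1,"dz":0,"grip":1},{"wx":0,"wy":0,"wz":0,"dx":0.8,"dy":-1,"dz":0,"grip":1},{"wx":0,"wy":0,"wz":0,"dx":0.8,"dy":-0.8,"dz":0,"grip":1}]'
```

```text
clock: 0.82
position: [0.4077, 0.4549, 0.231]
orientation: [-0.0, 0.601, 0.799, -0.0]
wrist_force: [-0.0, 0.1, 0.1]
opening: 0.0855
grasp_force: 0.0
clock: 1.48
position: [0.4064, 0.255, 0.231]
orientation: [0.0, 0.902, 0.431, -0.0]
wrist_force: [0.5, 0.1, 0.7]
opening: 0.0855
grasp_force: 0.0
clock: 2.15
position: [0.4064, 0.0551, 0.2311]
orientation: [0.0, 1.0, 0.027, -0.0]
wrist_force: [0.3, -0.0, -0.2]
opening: 0.0854
grasp_force: 0.0
clock: 2.82
position: [0.4064, -0.145, 0.2311]
orientation: [-0.0, 1.0, 0.029, -0.0]
wrist_force: [-0.2, 0.5, -0.3]
opening: 0.0852
grasp_force: 0.0
clock: 3.48
position: [0.4465, -0.3406, 0.231]
orientation: [0.0, 1.0, 0.028, -0.0]
wrist_force: [-0.4, 0.1, -0.2]
opening: 0.0855
grasp_force: 0.0
```

```bash
python3 -m handwheel '[{"wx":0,"wy":0,"wz":0,"dx":0.04,"dy":-0.86,"dz":0,"grip":1},{"wx":0,"wy":0,"wz":0,"dx":0.04,"dy":-0.86,"dz":0,"grip":1},{"wx":0,"wy":0,"wz":0,"dx":0.04,"dy":-0.86,"dz":0,"grip":1},{"wx":0,"wy":0,"wz":0,"dx":0.04,"dy":-0.86,"dz":0,"grip":1},{"wx":0,"wy":0,"wz":0,"dx":0,"dy":0,"dz":-1,"grip":1},{"wx":0,"wy":0,"wz":0,"dx":0,"dy":0,"dz":-1,"grip":1},{"wx":0,"wy":0,"wz":0,"dx":0,"dy":0,"dz":-1,"grip":1},{"wx":0,"wy":0,"wz":0,"dx":0,"dy":0,"dz":-1,"grip":1}]'
python3 -m handwheel '[{"wx":0,"wy":0,"wz":0,"dx":0,"dy":0,"dz":-1,"grip":1},{"wx":0,"wy":0,"wz":0,"dx":0,"dy":0,"dz":-1,"grip":1},{"wx":0,"wy":0,"wz":0,"dx":0,"dy":0,"dz":-1,"grip":1},{"wx":0,"wy":0,"wz":0,"dx":0,"dy":0,"dz":-0.6,"grip":1},{"wx":0,"wy":0,"wz":0,"dx":0,"dy":0,"dz":-0.6,"grip":1},{"wx":0,"wy":0,"wz":0,"dx":0,"dy":0,"dz":-0.6,"grip":1},{"wx":0,"wy":0,"wz":0,"dx":0,"dy":0,"dz":0,"grip":1}]'
python3 - <<'E'
from h import *
p,d,W=grab('wrist','w1')
t=grab('top','t1')[0]
E
```

```text
clock: 4.15
position: [0.4506, -0.4248, 0.1299]
orientation: [-0.0, 1.0, 0.029, -0.0]
wrist_force: [-0.4, -0.1, -0.4]
opening: 0.0855
grasp_force: 0.0
clock: 4.73
position: [0.4487, -0.4225, 0.0072]
orientation: [-0.003, 1.0, 0.029, -0.002]
wrist_force: [0.0, 0.6, 0.6]
opening: 0.0856
grasp_force: 0.0
```

View pics/w1.png

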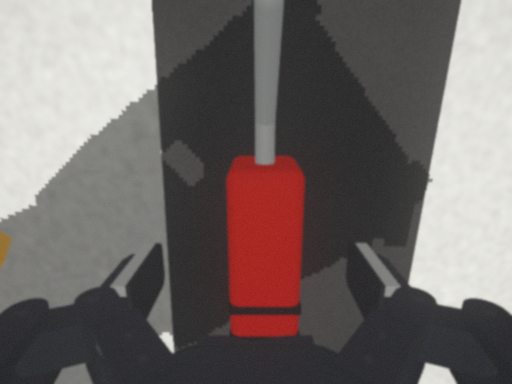

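The wrist view shows the handle between the pads at column 265, with the pads mid at about 257. I'll close on it.

```bash
python3 -m handwheel '[{"wx":0,"wy":0,"wz":0,"dx":0,"dy":-0.1,"dz":0,"grip":1},{"wx":0,"wy":0,"wz":0,"dx":0,"dy":0,"dz":0,"grip":0},{"wx":0,"wy":0,"wz":0,"dx":0,"dy":0,"dz":0,"grip":0},{"wx":0,"wy":0,"wz":0,"dx":0,"dy":0,"dz":0,"grip":0},{"wx":0,"wy":0,"wz":0,"dx":0,"dy":0,"dz":0,"grip":0},{"wx":0,"wy":0,"wz":0,"dx":0,"dy":0,"dz":0,"grip":0},{"wx":0,"wy":0,"wz":0,"dx":0,"dy":0,"dz":0,"grip":0},{"wx":0,"wy":0,"wz":0,"dx":0,"dy":0,"dz":0,"grip":0}]' 100
python3 -m handwheel '[{"wx":0,"wy":0,"wz":0,"dx":0,"dy":0,"dz":0.6,"grip":0},{"wx":0,"wy":0,"wz":0,"dx":0,"dy":0,"dz":1,"grip":0},{"wx":0,"wy":0,"wz":0,"dx":0,"dy":0,"dz":1,"grip":0},{"wx":0,"wy":0,"wz":0,"dx":0,"dy":0,"dz":1,"grip":0},{"wx":0,"wy":0,"wz":0,"dx":0,"dy":0,"dz":1,"grip":0},{"wx":0,"wy":0,"wz":0,"dx":0,"dy":0,"dz":0,"grip":0}]'
python3 - <<'E'
from h import *
p,d,W=grab('top','t2');z=W[...,2];s=r.read_state();print(s['position'],s['torque'])
m=box(360,100,425,240)&(z>.14)&(z<.2)&(W[...,0]>.5)
rect(W,m,'rod')
P=W[m]
for x in np.arange(.5,.78,.03):
    q=P[abs(P[:,0]-x)<.01]
    if len(q):print(round(x,2),len(q),np.round(np.median(q,0),4),q[:,1].min(),q[:,1].max())
print('front',P[:,0].max())
cv2.imwrite('pics/t2c.png',cv2.resize(p[110:280,340:440],(0,0),fx=3.5,fy=3.5))
E
```

```text
clock: 5.5
position: [0.4513, -0.4278, 0.0121]
orientation: [0.001, 1.0, 0.029, 0.0]
wrist_force: [-0.4, -0.1, 3.9]
opening: 0.0285
grasp_force: 100.0
clock: 6.0
position: [0.4529, -0.4295, 0.1319]
orientation: [0.003, 1.0, 0.029, 0.003]
wrist_force: [1.6, -1.8, -0.2]
opening: 0.0284
grasp_force: 99.4
[ 0.45201638 -0.42860614  0.12910928] [ 0.00482751  0.02109336 -0.03293436]
rod 254 c [ 628.7 -420.7] wh [252.5  22.6] ang of long axis deg 6.2 z [146.8 177.3 181.3]
0.5 9 [ 0.5057 -0.4247  0.145 ] -0.42793923008155527 -0.42275751401613726
0.53 20 [ 0.5304 -0.4229  0.164 ] -0.4290580434866526 -0.42044344486924135
0.56 17 [ 0.5578 -0.422   0.1793] -0.42620260233804946 -0.4185890279500484
0.59 18 [ 0.59   -0.4198  0.1781] -0.42393454701154615 -0.41624983008329614
0.62 20 [ 0.6194 -0.4179  0.1785] -0.423097412705208 -0.4150116979263094
0.65 19 [ 0.6504 -0.4171  0.1775] -0.4221923105026457 -0.41321008986147234
0.68 17 [ 0.679  -0.4148  0.1788] -0.418481918679932 -0.4112420131265897
0.71 19 [ 0.7095 -0.4133  0.1778] -0.4179490798468544 -0.41049005693533863
0.74 31 [ 0.7459 -0.4106  0.1759] -0.41902090054408836 -0.3962931567410908
front 0.7545356970728271
```

View pics/t2c.png

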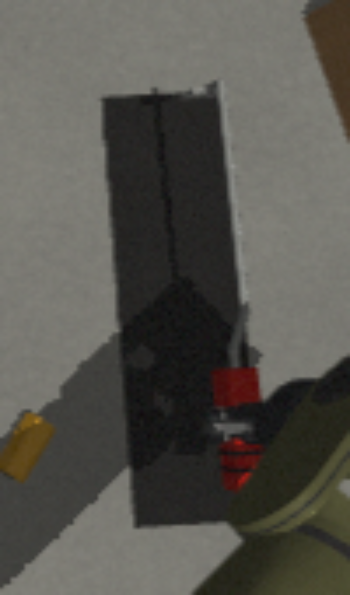

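The rake is held level with its rod at about 3.5°. I'll lift, turn it +90° and move over the gap.

```bash
python3 -m handwheel '[{"wx":0,"wy":0,"wz":0.4,"dx":0,"dy":0,"dz":1,"grip":0},{"wx":0,"wy":0,"wz":0.7,"dx":0,"dy":0,"dz":1,"grip":0},{"wx":0,"wy":0,"wz":1,"dx":0,"dy":0,"dz":0,"grip":0},{"wx":0,"wy":0,"wz":1,"dx":0,"dy":0,"dz":0,"grip":0},{"wx":0,"wy":0,"wz":1,"dx":0,"dy":0,"dz":0,"grip":0},{"wx":0,"wy":0,"wz":1,"dx":0,"dy":0,"dz":0,"grip":0},{"wx":0,"wy":0,"wz":1,"dx":0,"dy":0,"dz":0,"grip":0},{"wx":0,"wy":0,"wz":1,"dx":0,"dy":0,"dz":0,"grip":0}]' 120
python3 -m handwheel '[{"wx":0,"wy":0,"wz":1,"dx":0.5,"dy":0.5,"dz":0,"grip":0},{"wx":0,"wy":0,"wz":1,"dx":0.5,"dy":0.5,"dz":0,"grip":0},{"wx":0,"wy":0,"wz":1,"dx":0.5,"dy":0.5,"dz":0,"grip":0},{"wx":0,"wy":0,"wz":1,"dx":0.5,"dy":0.5,"dz":0,"grip":0},{"wx":0,"wy":0,"wz":1,"dx":0.5,"dy":1,"dz":0,"grip":0},{"wx":0,"wy":0,"wz":0.6,"dx":0.5,"dy":1,"dz":0,"grip":0},{"wx":0,"wy":0,"wz":0.35,"dx":0.5,"dy":1,"dz":0,"grip":0},{"wx":0,"wy":0,"wz":0,"dx":0.5,"dy":1,"dz":0,"grip":0}]'
python3 -m handwheel '[{"wx":0,"wy":0,"wz":0,"dx":0.4,"dy":0.9,"dz":0,"grip":0},{"wx":0,"wy":0,"wz":0,"dx":0.3,"dy":0.9,"dz":0,"grip":0},{"wx":0,"wy":0,"wz":0,"dx":0,"dy":0.9,"dz":0,"grip":0},{"wx":0,"wy":0,"wz":0,"dx":0,"dy":0.9,"dz":0,"grip":0},{"wx":0,"wy":0,"wz":0,"dx":0,"dy":0.9,"dz":0,"grip":0},{"wx":0,"wy":0,"wz":0,"dx":0,"dy":0.8,"dz":0,"grip":0},{"wx":0,"wy":0,"wz":0,"dx":0,"dy":0,"dz":0,"grip":0},{"wx":0,"wy":0,"wz":0,"dx":0,"dy":0,"dz":0,"grip":0}]'
cat >> h.py <<'E'
O=np.array([.5608,.0409]);ex=np.array([.9984,.0558]);ey=np.array([-.0558,.9984])
def gap(P): d=np.asarray(P)[...,:2]-O; return np.stack([d@ex,d@ey],-1)*1000
def rod(fn):
    p,d,W=grab('top',fn);s=r.read_state();T=s['position'];print('TCP',T.round(4),'gap',gap(T).round(1),'yaw',np.degrees(2*np.arctan2(s['orientation'][2],s['orientation'][1])).round(2))
    h=cv2.cvtColor(p,cv2.COLOR_BGR2HSV)
    g=gap(W);z=W[...,2]
    m=(abs(g[...,0])<60)&(z>T[2]+.035)&(z<T[2]+.065)&(h[...,1]<90)&(g[...,1]>gap(T)[1]+90)&(g[...,1]<gap(T)[1]+320)
    P=np.c_[g[m],z[m]*1000]
    for y in np.arange(100,320,30)+gap(T)[1]:
        q=P[abs(P[:,1]-y)<10]
        if len(q)>2:print('y',round(y),len(q),np.median(q,0).round(1),q[:,0].min().round(),q[:,0].max().round())
    if len(P):print('far end',np.percentile(P[:,1],99).round(1))
    return p,W
E
python3 - <<'E'
from h import *
rod('t3')
E
```

```text
clock: 6.72
position: [0.4497, -0.4261, 0.1727]
orientation: [-0.002, 0.897, 0.442, -0.001]
wrist_force: [1.3, 0.1, -1.8]
opening: 0.0282
grasp_force: 121.7
clock: 7.38
position: [0.5499, -0.2754, 0.1728]
orientation: [-0.002, 0.688, 0.726, -0.001]
wrist_force: [0.6, 0.8, -2.0]
opening: 0.028
grasp_force: 121.7
clock: 8.05
position: [0.5671, -0.1436, 0.1735]
orientation: [-0.002, 0.687, 0.726, -0.001]
wrist_force: [-0.3, 0.9, -1.7]
opening: 0.0279
grasp_force: 121.7
TCP [ 0.5674 -0.1445  0.1741] gap [  -3.8 -185.5] yaw 93.08
y -85 21 [ -5.  -85.7 217.6] -8.0 -1.0
y -55 17 [ -5.4 -53.4 218.8] -8.0 -2.0
y -25 16 [ -4.  -27.9 218.5] -7.0 -1.0
y 5 17 [ -4.1   3.1 219.1] -7.0 -1.0
y 35 21 [ -4.6  35.4 218. ] -8.0 -1.0
y 65 18 [ -5.   66.4 218.4] -8.0 -2.0
y 95 17 [ -5.4  94.3 218.5] -8.0 -1.0
y 125 4 [ -4.2 115.  217.5] -7.0 -1.0
far end 115.0
```

```bash
python3 -m handwheel '[{"wx":0,"wy":0,"wz":0,"dx":0.18,"dy":0,"dz":0,"grip":0},{"wx":0,"wy":0,"wz":0,"dx":0,"dy":0,"dz":-1,"grip":0},{"wx":0,"wy":0,"wz":0,"dx":0,"dy":0,"dz":-1,"grip":0},{"wx":0,"wy":0,"wz":0,"dx":0,"dy":0,"dz":-1,"grip":0},{"wx":0,"wy":0,"wz":0,"dx":0,"dy":0,"dz":-1,"grip":0},{"wx":0,"wy":0,"wz":0,"dx":0,"dy":0,"dz":-1,"grip":0},{"wx":0,"wy":0,"wz":0,"dx":0,"dy":0,"dz":-0.6,"grip":0},{"wx":0,"wy":0,"wz":0,"dx":0,"dy":0,"dz":-0.4,"grip":0}]'
python3 -m handwheel '[{"wx":0,"wy":0,"wz":0,"dx":0,"dy":0,"dz":-0.3,"grip":0},{"wx":0,"wy":0,"wz":0,"dx":0,"dy":0,"dz":0,"grip":0},{"wx":0,"wy":0,"wz":0,"dx":0,"dy":0,"dz":0,"grip":0}]'
python3 - <<'E'
from h import *
rod('t4');p=grab('top')[0];q=grab('side')[0]
cv2.imwrite('pics/t4c.png',np.hstack([cv2.resize(p[170:270,140:320],(450,250)),cv2.resize(q[115:235,110:290],(375,250))])[:,:800])
E
```

```text
clock: 8.77
position: [0.5713, -0.1453, 0.0231]
orientation: [-0.002, 0.689, 0.725, -0.001]
wrist_force: [-0.8, 0.1, -1.6]
opening: 0.0282
grasp_force: 121.8
clock: 9.02
position: [0.5734, -0.1453, 0.0192]
orientation: [0.0, 0.688, 0.725, 0.0]
wrist_force: [0.6, 0.3, -1.5]
opening: 0.028
grasp_force: 121.8
TCP [ 0.5738 -0.1454  0.02  ] gap [   2.6 -186.7] yaw 93.02
y -87 10 [  1.1 -86.2  64.9] -1.0 3.0
y -57 17 [  1.6 -59.3  62. ] -2.0 6.0
y -27 13 [  1.4 -25.8  62.8] -2.0 5.0
y 3 12 [ 1.3  3.5 64.8] -1.0 4.0
y 33 17 [ 1.8 32.4 63.3] -2.0 6.0
y 63 14 [ 1.4 65.9 64.4] -2.0 5.0
y 93 14 [ 0.4 92.9 63.7] -31.0 4.0
y 123 9 [-42.1 118.6  78. ] -58.0 2.0
far end 126.5
```

View pics/t4c.png

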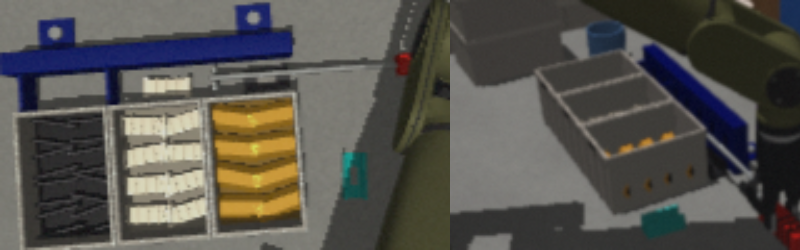

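The blade (215,75 in the crop) sits between the spacer at (166,86) and the channel at (268,78). I'll lower the last few millimetres and draw the channel out.

```bash
python3 -m handwheel '[{"wx":0,"wy":0,"wz":0,"dx":0,"dy":0,"dz":-0.3,"grip":0},{"wx":0,"wy":0,"wz":0,"dx":0,"dy":0,"dz":0,"grip":0},{"wx":0,"wy":0,"wz":0,"dx":0.02,"dy":-0.5,"dz":0,"grip":0},{"wx":0,"wy":0,"wz":0,"dx":0.02,"dy":-0.5,"dz":0,"grip":0},{"wx":0,"wy":0,"wz":0,"dx":0.02,"dy":-0.5,"dz":0,"grip":0},{"wx":0,"wy":0,"wz":0,"dx":0.02,"dy":-0.5,"dz":0,"grip":0},{"wx":0,"wy":0,"wz":0,"dx":0.02,"dy":-0.5,"dz":0,"grip":0},{"wx":0,"wy":0,"wz":0,"dx":0.02,"dy":-0.5,"dz":0,"grip":0}]'
python3 -m handwheel '[{"wx":0,"wy":0,"wz":0,"dx":0.03,"dy":-0.5,"dz":0,"grip":0},{"wx":0,"wy":0,"wz":0,"dx":0.03,"dy":-0.5,"dz":0,"grip":0},{"wx":0,"wy":0,"wz":0,"dx":0.03,"dy":-0.5,"dz":0,"grip":0},{"wx":0,"wy":0,"wz":0,"dx":0.03,"dy":-0.5,"dz":0,"grip":0},{"wx":0,"wy":0,"wz":0,"dx":0.03,"dy":-0.5,"dz":0,"grip":0},{"wx":0,"wy":0,"wz":0,"dx":0.03,"dy":-0.5,"dz":0,"grip":0},{"wx":0,"wy":0,"wz":0,"dx":0.03,"dy":-0.5,"dz":0,"grip":0},{"wx":0,"wy":0,"wz":0,"dx":0.03,"dy":-0.5,"dz":0,"grip":0}]'
python3 -m handwheel '[{"wx":0,"wy":0,"wz":0,"dx":0.03,"dy":-0.6,"dz":0,"grip":0},{"wx":0,"wy":0,"wz":0,"dx":0.03,"dy":-0.6,"dz":0,"grip":0},{"wx":0,"wy":0,"wz":0,"dx":0.03,"dy":-0.6,"dz":0,"grip":0},{"wx":0,"wy":0,"wz":0,"dx":0.03,"dy":-0.6,"dz":0,"grip":0},{"wx":0,"wy":0,"wz":0,"dx":0.03,"dy":-0.6,"dz":0,"grip":0},{"wx":0,"wy":0,"wz":0,"dx":0.03,"dy":-0.6,"dz":0,"grip":0},{"wx":0,"wy":0,"wz":0,"dx":0.03,"dy":-0.4,"dz":0,"grip":0},{"wx":0,"wy":0,"wz":0,"dx":0,"dy":0,"dz":0,"grip":0}]'
python3 - <<'E'
from h import *
p,W=rod('t5');q=grab('side')[0]
cv2.imwrite('pics/t5c.png',np.hstack([cv2.resize(p[170:270,140:410],(540,200)),cv2.resize(q[115:275,110:290],(225,200))])[:,:800])
E
```

```text
clock: 9.83
position: [0.5758, -0.2215, 0.0113]
orientation: [-0.0, 0.688, 0.725, 0.0]
wrist_force: [-0.3, -0.6, -1.3]
opening: 0.0281
grasp_force: 121.7
clock: 10.5
position: [0.5815, -0.308, 0.0119]
orientation: [-0.013, 0.69, 0.723, 0.009]
wrist_force: [-5.4, 79.0, 40.7]
opening: 0.0288
grasp_force: 88.1
clock: 11.17
position: [0.5892, -0.4229, 0.0148]
orientation: [0.003, 0.688, 0.726, -0.0]
wrist_force: [0.8, -0.9, 6.6]
opening: 0.0282
grasp_force: 130.8
TCP [ 0.5892 -0.4229  0.0148] gap [   2.5 -464.7] yaw 93.04
```

View pics/t5c.png

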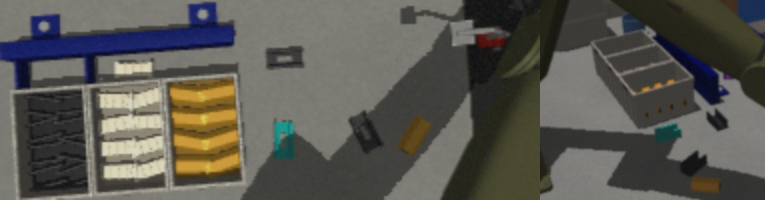

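The channel is out at (285,57), but the rake looks disturbed: its tail struck the mat edge. I'll look closer.

Run:
```python
from h import *
p=cv2.imread('pics/t5.png');W=np.load('pics/t5.npy');q,_,WS=grab('side','s5')
cv2.imwrite('pics/t5d.png',np.hstack([cv2.resize(p[150:230,320:420],(400,320)),cv2.resize(q[160:320,200:400],(400,320))]))
for v in range(172,194,2): print(v,[tuple((W[v,u]*1000).round().astype(int)) for u in range(338,400,6) if W[v,u,2]>.03])
```

```text
172 [(np.int64(640), np.int64(-409), np.int64(89)), (np.int64(636), np.int64(-416), np.int64(121))]
174 [(np.int64(633), np.int64(-410), np.int64(86)), (np.int64(629), np.int64(-414), np.int64(124))]
176 [(np.int64(627), np.int64(-413), np.int64(78)), (np.int64(620), np.int64(-404), np.int64(147))]
178 [(np.int64(622), np.int64(-417), np.int64(67)), (np.int64(612), np.int64(-394), np.int64(170))]
180 [(np.int64(592), np.int64(-258), np.int64(339)), (np.int64(615), np.int64(-416), np.int64(68)), (np.int64(605), np.int64(-390), np.int64(179))]
182 [(np.int64(588), np.int64(-246), np.int64(329)), (np.int64(587), np.int64(-259), np.int64(337)), (np.int64(606), np.int64(-405), np.int64(96)), (np.int64(598), np.int64(-387), np.int64(184))]
184 [(np.int64(582), np.int64(-245), np.int64(331)), (np.int64(581), np.int64(-258), np.int64(339)), (np.int64(580), np.int64(-271), np.int64(347)), (np.int64(579), np.int64(-281), np.int64(360)), (np.int64(599), np.int64(-407), np.int64(91)), (np.int64(585), np.int64(-348), np.int64(276))]
186 [(np.int64(577), np.int64(-244), np.int64(334)), (np.int64(5
[... 356 characters left out ...]
362), np.int64(102)), (np.int64(583), np.int64(-367), np.int64(138)), (np.int64(581), np.int64(-375), np.int64(166)), (np.int64(572), np.int64(-336), np.int64(303))]
190 [(np.int64(567), np.int64(-245), np.int64(328)), (np.int64(566), np.int64(-258), np.int64(337)), (np.int64(580), np.int64(-363), np.int64(99)), (np.int64(579), np.int64(-379), np.int64(109)), (np.int64(582), np.int64(-425), np.int64(44)), (np.int64(566), np.int64(-331), np.int64(314))]
192 [(np.int64(561), np.int64(-244), np.int64(332)), (np.int64(573), np.int64(-362), np.int64(101)), (np.int64(572), np.int64(-377), np.int64(111)), (np.int64(573), np.int64(-407), np.int64(87)), (np.int64(560), np.int64(-326), np.int64(326))]
```

View pics/t5d.png

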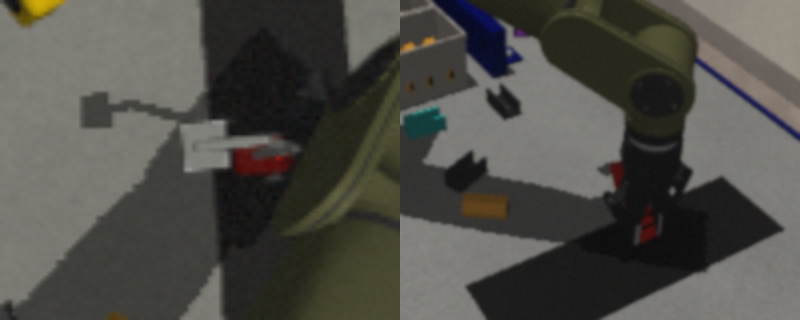

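The tail caught the mat edge, so the rake pitched up about 65° in the grip and slid about 4 cm forward. The channel is free on the bench. I'll take the rake back over the mat, tilt the wrist to bring it down, and regrasp.

```bash
python3 -m handwheel '[{"wx":0,"wy":0,"wz":0,"dx":0,"dy":0,"dz":1,"grip":0},{"wx":0,"wy":0,"wz":-0.5,"dx":0,"dy":0,"dz":0.6,"grip":0},{"wx":0,"wy":0,"wz":-0.8,"dx":-0.4,"dy":0,"dz":0,"grip":0},{"wx":0,"wy":0,"wz":-0.8,"dx":-0.4,"dy":0,"dz":0,"grip":0},{"wx":0,"wy":0,"wz":-0.8,"dx":-0.4,"dy":0,"dz":0,"grip":0},{"wx":0,"wy":0,"wz":-0.8,"dx":-0.4,"dy":0,"dz":0,"grip":0},{"wx":0,"wy":0,"wz":-0.8,"dx":-0.4,"dy":0,"dz":0,"grip":0},{"wx":0,"wy":0,"wz":-0.8,"dx":-0.4,"dy":0,"dz":0,"grip":0}]'
python3 -m handwheel '[{"wx":0,"wy":0,"wz":-0.8,"dx":-0.4,"dy":0,"dz":0,"grip":0},{"wx":0,"wy":0,"wz":-0.8,"dx":-0.4,"dy":0,"dz":0,"grip":0},{"wx":0,"wy":0,"wz":-0.8,"dx":-0.4,"dy":0,"dz":0,"grip":0},{"wx":0,"wy":0,"wz":-0.8,"dx":-0.4,"dy":0,"dz":0,"grip":0},{"wx":0,"wy":0,"wz":-0.8,"dx":-0.4,"dy":0,"dz":0,"grip":0},{"wx":0,"wy":0,"wz":-0.8,"dx":-0.4,"dy":0,"dz":0,"grip":0},{"wx":0,"wy":0,"wz":-0.8,"dx":-0.4,"dy":0,"dz":0,"grip":0},{"wx":0,"wy":0,"wz":-0.8,"dx":-0.4,"dy":0,"dz":0,"grip":0}]'
python3 -m handwheel '[{"wx":0,"wy":0,"wz":-0.8,"dx":-0.5,"dy":0,"dz":0,"grip":0},{"wx":0,"wy":0,"wz":-0.7,"dx":-0.5,"dy":0,"dz":0,"grip":0},{"wx":0,"wy":0.8,"wz":0,"dx":-0.3,"dy":0,"dz":0,"grip":0},{"wx":0,"wy":0.8,"wz":0,"dx":0,"dy":0,"dz":0,"grip":0},{"wx":0,"wy":0.8,"wz":0,"dx":0,"dy":0,"dz":0,"grip":0},{"wx":0,"wy":0.8,"wz":0,"dx":0,"dy":0,"dz":0,"grip":0},{"wx":0,"wy":0.8,"wz":0,"dx":0,"dy":0,"dz":0,"grip":0},{"wx":0,"wy":0,"wz":0,"dx":0,"dy":0,"dz":0,"grip":0}]'
cat >> h.py <<'E'
def prof(fn,dy=.06):
    p,d,W=grab('top',fn);P=W[(abs(W[...,1]+.43)<dy)&(W[...,2]>.02)]
    for x in np.arange(.34,.82,.03):
        q=P[abs(P[:,0]-x)<.012]
        if len(q)>2: print(round(x,2),len(q),np.median(q,0).round(3),q[:,2].max().round(3))
    return p
E
python3 - <<'E'
from h import *
print(r.read_state()['position'],r.read_state()['q']);t=prof('t6');q=grab('side')[0]
cv2.imwrite('pics/t6d.png',np.hstack([cv2.resize(t[110:270,340:440],(250,400)),cv2.resize(q[120:320,200:400],(400,400))]))
E
```

```text
clock: 11.98
position: [0.5265, -0.4206, 0.0514]
orientation: [0.0, 0.882, 0.472, -0.0]
wrist_force: [-0.6, -0.1, -1.2]
opening: 0.0284
grasp_force: 130.0
clock: 12.65
position: [0.4464, -0.4206, 0.0514]
orientation: [0.0, 0.994, 0.107, -0.0]
wrist_force: [-0.6, 0.7, -1.2]
opening: 0.0284
grasp_force: 130.0
clock: 13.32
position: [0.4163, -0.4198, 0.0496]
orientation: [-0.005, 0.971, 0.021, -0.239]
wrist_force: [-0.6, 0.8, -2.8]
opening: 0.0286
grasp_force: 130.0
[ 0.41626975 -0.41983222  0.04963144] [-0.7353469   0.40210995  1.69725169 -0.32003582  1.42043369  0.90241486]
0.43 44 [ 0.436 -0.378  0.395] 0.399
0.46 130 [ 0.461 -0.386  0.396] 0.403
0.49 212 [ 0.492 -0.419  0.368] 0.391
0.52 388 [ 0.52  -0.412  0.327] 0.37
0.55 360 [ 0.549 -0.416  0.329] 0.345
0.58 173 [ 0.578 -0.397  0.318] 0.331
0.61 33 [ 0.606 -0.412  0.234] 0.311
0.64 28 [ 0.641 -0.413  0.248] 0.257
0.67 28 [ 0.67  -0.412  0.268] 0.278
0.7 43 [ 0.706 -0.41   0.266] 0.29
0.73 17 [ 0.72  -0.408  0.246] 0.255
```

View pics/t6d.png

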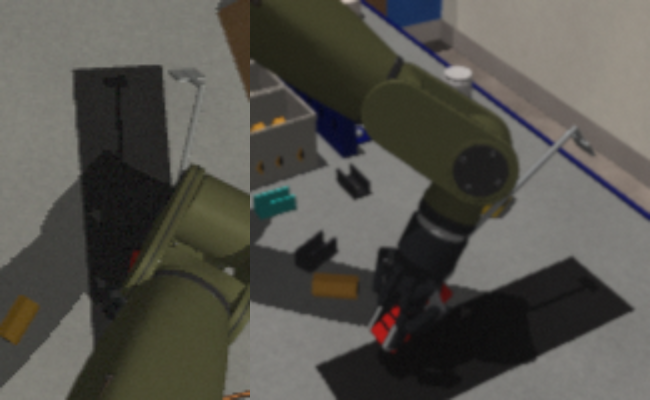

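The rake is now pitched about 36° after 27° of wrist tilt. I'll tilt further and slacken the grip so it swings down onto the mat.

```bash
python3 -m handwheel '[{"wx":0,"wy":0.8,"wz":0,"dx":0,"dy":0,"dz":0,"grip":0},{"wx":0,"wy":0.8,"wz":0,"dx":0,"dy":-0.2,"dz":0,"grip":0},{"wx":0,"wy":0.8,"wz":0,"dx":0,"dy":-0.2,"dz":0,"grip":0},{"wx":0,"wy":0.8,"wz":0,"dx":0,"dy":0,"dz":0,"grip":0},{"wx":0,"wy":0,"wz":0,"dx":0,"dy":0,"dz":-0.3,"grip":0},{"wx":0,"wy":0,"wz":0,"dx":0,"dy":0,"dz":-0.3,"grip":0},{"wx":0,"wy":0,"wz":0,"dx":0,"dy":0,"dz":-0.2,"grip":0},{"wx":0,"wy":0,"wz":0,"dx":0,"dy":0,"dz":0,"grip":0}]'
python3 -m handwheel '[{"wx":0,"wy":0,"wz":0,"dx":0,"dy":0,"dz":0,"grip":0},{"wx":0,"wy":0,"wz":0,"dx":0,"dy":0,"dz":0,"grip":0},{"wx":0,"wy":0,"wz":0,"dx":0,"dy":0,"dz":0,"grip":0}]' 20
python3 - <<'E'
from h import *
print(r.read_state()['position']);t=prof('t7',.04)
E
```

```text
clock: 14.08
position: [0.4133, -0.4295, 0.0305]
orientation: [-0.009, 0.908, 0.018, -0.418]
wrist_force: [-0.8, 0.8, -2.4]
opening: 0.0285
grasp_force: 130.1
clock: 14.33
position: [0.4147, -0.4302, 0.0323]
orientation: [-0.008, 0.908, 0.018, -0.418]
wrist_force: [0.5, -0.7, -2.1]
opening: 0.028
grasp_force: 130.1
[ 0.41470779 -0.43021317  0.03234979]
0.52 43 [ 0.524 -0.396  0.325] 0.331
0.55 91 [ 0.551 -0.401  0.323] 0.333
0.58 140 [ 0.584 -0.428  0.247] 0.317
0.61 273 [ 0.609 -0.425  0.25 ] 0.292
0.64 229 [ 0.64  -0.426  0.244] 0.267
0.67 48 [ 0.664 -0.405  0.221] 0.231
0.7 18 [ 0.7   -0.424  0.134] 0.141
0.73 18 [ 0.731 -0.423  0.141] 0.146
0.76 36 [ 0.761 -0.421  0.131] 0.15
```

```bash
python3 -m handwheel '[{"wx":0,"wy":0.8,"wz":0,"dx":0,"dy":0,"dz":-0.2,"grip":0},{"wx":0,"wy":0,"wz":0,"dx":0,"dy":0,"dz":-0.2,"grip":0},{"wx":0,"wy":0,"wz":0,"dx":0,"dy":0,"dz":0,"grip":0},{"wx":0,"wy":0,"wz":0,"dx":0,"dy":0,"dz":0,"grip":0.35},{"wx":0,"wy":0,"wz":0,"dx":0,"dy":0,"dz":0,"grip":0.37},{"wx":0,"wy":0,"wz":0,"dx":0,"dy":0,"dz":0,"grip":0.4},{"wx":0,"wy":0,"wz":0,"dx":0,"dy":0,"dz":0,"grip":0.4},{"wx":0,"wy":0,"wz":0,"dx":0,"dy":0,"dz":0,"grip":0.45}]'
python3 -m handwheel '[{"wx":0,"wy":0,"wz":0,"dx":0,"dy":0,"dz":0,"grip":0.6},{"wx":0,"wy":0,"wz":0,"dx":0,"dy":0,"dz":0,"grip":0.8},{"wx":0,"wy":0,"wz":0,"dx":0,"dy":0,"dz":0,"grip":1},{"wx":0,"wy":0,"wz":0,"dx":0,"dy":0,"dz":0,"grip":1}]'
python3 - <<'E'
from h import *
t=prof('t8',.04)
E
```

```text
clock: 15.05
position: [0.4144, -0.4297, 0.0212]
orientation: [-0.009, 0.887, 0.018, -0.462]
wrist_force: [-0.8, 0.0, -0.4]
opening: 0.0389
grasp_force: 0.0
clock: 15.38
position: [0.4145, -0.4298, 0.0212]
orientation: [-0.009, 0.887, 0.018, -0.462]
wrist_force: [0.5, 0.3, 0.2]
opening: 0.084
grasp_force: 0.0
0.52 13 [ 0.525 -0.402  0.286] 0.291
0.55 57 [ 0.552 -0.399  0.297] 0.302
0.58 98 [ 0.58  -0.404  0.285] 0.299
0.61 221 [ 0.612 -0.428  0.212] 0.279
0.64 249 [ 0.64  -0.428  0.219] 0.254
0.67 142 [ 0.667 -0.418  0.203] 0.225
0.7 17 [ 0.698 -0.422  0.059] 0.179
0.73 20 [ 0.729 -0.422  0.056] 0.061
0.76 16 [ 0.762 -0.422  0.058] 0.062
0.79 9 [ 0.779 -0.419  0.047] 0.058
```

The rake is flat on the mat. I'll lift, untilt and remeasure everything.

```bash
python3 -m handwheel '[{"wx":0,"wy":0,"wz":0,"dx":0,"dy":0,"dz":0.6,"grip":1},{"wx":0,"wy":0,"wz":0,"dx":0,"dy":0,"dz":1,"grip":1},{"wx":0,"wy":0,"wz":0,"dx":0,"dy":0,"dz":1,"grip":1},{"wx":0,"wy":0,"wz":0,"dx":0,"dy":0,"dz":1,"grip":1},{"wx":0,"wy":-1,"wz":0,"dx":-0.5,"dy":0,"dz":1,"grip":1},{"wx":0,"wy":-1,"wz":0,"dx":-0.5,"dy":0,"dz":1,"grip":1},{"wx":0,"wy":-1,"wz":0,"dx":-0.5,"dy":0,"dz":0,"grip":1},{"wx":0,"wy":-1,"wz":0,"dx":-0.3,"dy":0,"dz":0,"grip":1}]' 100
python3 -m handwheel '[{"wx":0,"wy":-1,"wz":0,"dx":0,"dy":0,"dz":0,"grip":1},{"wx":0,"wy":-1,"wz":0,"dx":0,"dy":0.8,"dz":0,"grip":1},{"wx":0,"wy":-1,"wz":0,"dx":0,"dy":0.8,"dz":0,"grip":1},{"wx":0,"wy":-1,"wz":0,"dx":0,"dy":0.8,"dz":0,"grip":1},{"wx":0,"wy":0,"wz":0,"dx":0,"dy":0.8,"dz":0,"grip":1},{"wx":0,"wy":0,"wz":0,"dx":0,"dy":0.8,"dz":0,"grip":1},{"wx":0,"wy":0,"wz":0,"dx":0,"dy":0.8,"dz":0,"grip":1},{"wx":0,"wy":0,"wz":0,"dx":0,"dy":0,"dz":0,"grip":1}]'
python3 - <<'E'
from h import *
p,d,W=grab('top','t9');z=W[...,2];h=cv2.cvtColor(p,cv2.COLOR_BGR2HSV)
x,y=W[...,0],W[...,1]
rect(W,(y<-.37)&(h[...,1]>140)&(z>.01)&((h[...,0]<8)|(h[...,0]>172))&(x<.6),'handle')
m=(y<-.37)&(y>-.5)&(z>.042)&(z<.07)&(x>.53)&(x<.8)&(h[...,1]<100)
rect(W,m,'rod')
P=W[m];print(np.polyfit(P[:,0],P[:,1],1),P[:,0].max())
s=r.read_state();print(s['position'],s['orientation'],s['clock'])
cv2.imwrite('pics/t9c.png',cv2.resize(p[100:290,130:430],(720,456)))
E
```

```text
clock: 16.1
position: [0.3705, -0.431, 0.1658]
orientation: [-0.002, 0.972, 0.019, -0.233]
wrist_force: [-0.3, -0.1, 0.1]
opening: 0.0855
grasp_force: 0.0
clock: 16.77
position: [0.369, -0.3073, 0.1622]
orientation: [-0.0, 1.0, 0.021, 0.0]
wrist_force: [-0.3, -0.6, 0.6]
opening: 0.0849
grasp_force: 0.0
handle 328 c [ 470.  -427.8] wh [108.   31.5] ang of long axis deg 0.2 z [17.7 37.3 42.2]
rod 166 c [ 666.5 -424.7] wh [231.   10.3] ang of long axis deg 1.3 z [47.8 57.1 61.3]
[ 0.02321251 -0.43942755] 0.7819857165622733
[ 0.36942172 -0.30879197  0.16235822] [6.72898016e-04 9.99780090e-01 2.09564178e-02 3.84234124e-04] 16.8167
```

View pics/t9c.png

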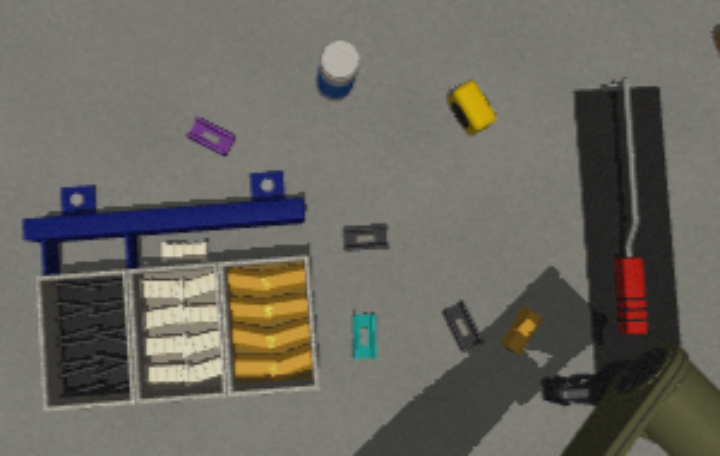

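The view shows:
- **Channel_a:** out at (366,237).
- **Spacer_a:** still in the gap at (184,249).
- **Rake:** flat on the mat, handle centre at world (470,-428) mm.

I'll regrasp it at its grip point.

```bash
python3 -m handwheel '[{"wx":0,"wy":0,"wz":0,"dx":0.88,"dy":-0.94,"dz":0,"grip":1},{"wx":0,"wy":0,"wz":0,"dx":0.88,"dy":-0.94,"dz":0,"grip":1},{"wx":0,"wy":0,"wz":0,"dx":0.88,"dy":-0.94,"dz":0,"grip":1},{"wx":0,"wy":0,"wz":0,"dx":0.88,"dy":-0.94,"dz":0,"grip":1},{"wx":0,"wy":0,"wz":-0.15,"dx":0.88,"dy":-0.94,"dz":0,"grip":1},{"wx":0,"wy":0,"wz":0,"dx":0,"dy":0,"dz":-1,"grip":1},{"wx":0,"wy":0,"wz":0,"dx":0,"dy":0,"dz":-1,"grip":1},{"wx":0,"wy":0,"wz":0,"dx":0,"dy":0,"dz":-1,"grip":1}]'
python3 -m handwheel '[{"wx":0,"wy":0,"wz":0,"dx":0,"dy":0,"dz":-1,"grip":1},{"wx":0,"wy":0,"wz":0,"dx":0,"dy":0,"dz":-0.8,"grip":1},{"wx":0,"wy":0,"wz":0,"dx":0,"dy":0,"dz":-0.7,"grip":1},{"wx":0,"wy":0,"wz":0,"dx":0,"dy":0,"dz":-0.6,"grip":1},{"wx":0,"wy":0,"wz":0,"dx":0,"dy":0,"dz":0,"grip":1},{"wx":0,"wy":0,"wz":0,"dx":0,"dy":0,"dz":0,"grip":0},{"wx":0,"wy":0,"wz":0,"dx":0,"dy":0,"dz":0,"grip":0},{"wx":0,"wy":0,"wz":0,"dx":0,"dy":0,"dz":0,"grip":0}]' 120
python3 -m handwheel '[{"wx":0,"wy":0,"wz":0,"dx":0,"dy":0,"dz":0,"grip":0},{"wx":0,"wy":0,"wz":0,"dx":0,"dy":0,"dz":0,"grip":0},{"wx":0,"wy":0,"wz":0,"dx":0,"dy":0,"dz":0,"grip":0},{"wx":0,"wy":0,"wz":0,"dx":0,"dy":0,"dz":0,"grip":0},{"wx":0,"wy":0,"wz":0,"dx":0,"dy":0,"dz":0,"grip":0}]'
```

```text
clock: 17.48
position: [0.4803, -0.4293, 0.0863]
orientation: [0.001, 1.0, 0.011, 0.0]
wrist_force: [-0.3, 0.1, -0.2]
opening: 0.0857
grasp_force: 0.0
clock: 18.15
position: [0.4806, -0.4285, 0.0107]
orientation: [0.001, 1.0, 0.011, 0.001]
wrist_force: [-0.1, 0.1, 0.9]
opening: 0.0516
grasp_force: 0.0
clock: 18.57
position: [0.4806, -0.4284, 0.0108]
orientation: [0.001, 1.0, 0.011, 0.001]
wrist_force: [-0.7, -0.1, 6.4]
opening: 0.0282
grasp_force: 119.6
```

```bash
python3 -m handwheel '[{"wx":0,"wy":0,"wz":0,"dx":0,"dy":0,"dz":0.7,"grip":0},{"wx":0,"wy":0,"wz":0,"dx":0,"dy":0,"dz":1,"grip":0},{"wx":0,"wy":0,"wz":0,"dx":0,"dy":0,"dz":1,"grip":0},{"wx":0,"wy":0,"wz":0,"dx":0,"dy":0,"dz":1,"grip":0},{"wx":0,"wy":0,"wz":0.4,"dx":0,"dy":0,"dz":1,"grip":0},{"wx":0,"wy":0,"wz":0.9,"dx":0,"dy":0,"dz":0.3,"grip":0},{"wx":0,"wy":0,"wz":0.9,"dx":0,"dy":0,"dz":0,"grip":0},{"wx":0,"wy":0,"wz":0.9,"dx":0,"dy":0,"dz":0,"grip":0}]'
python3 -m handwheel '[{"wx":0,"wy":0,"wz":0.9,"dx":0,"dy":0,"dz":0,"grip":0},{"wx":0,"wy":0,"wz":0.9,"dx":0.3,"dy":0.4,"dz":0,"grip":0},{"wx":0,"wy":0,"wz":0.9,"dx":0.3,"dy":0.4,"dz":0,"grip":0},{"wx":0,"wy":0,"wz":0.9,"dx":0.3,"dy":0.4,"dz":0,"grip":0},{"wx":0,"wy":0,"wz":0.9,"dx":0.3,"dy":0.4,"dz":0,"grip":0},{"wx":0,"wy":0,"wz":0.9,"dx":0.3,"dy":0.4,"dz":0,"grip":0},{"wx":0,"wy":0,"wz":0.9,"dx":0.3,"dy":0.4,"dz":0,"grip":0},{"wx":0,"wy":0,"wz":0.9,"dx":0.3,"dy":0.4,"dz":0,"grip":0}]'
python3 -m handwheel '[{"wx":0,"wy":0,"wz":0.9,"dx":0.3,"dy":0.5,"dz":0,"grip":0},{"wx":0,"wy":0,"wz":0.9,"dx":0.3,"dy":0.5,"dz":0,"grip":0},{"wx":0,"wy":0,"wz":0.9,"dx":0.3,"dy":0.6,"dz":0,"grip":0},{"wx":0,"wy":0,"wz":0.4,"dx":0.4,"dy":0.6,"dz":0,"grip":0},{"wx":0,"wy":0,"wz":0,"dx":0.4,"dy":0.6,"dz":0,"grip":0},{"wx":0,"wy":0,"wz":0,"dx":0,"dy":0,"dz":0,"grip":0},{"wx":0,"wy":0,"wz":0,"dx":0,"dy":0,"dz":0,"grip":0}]'
python3 - <<'E'
from h import *
p,W=rod('t10');g=gap(W);z=W[...,2]
m=(abs(g[...,0])<40)&(g[...,1]<-20)&(g[...,1]>-180)&(z>.008)&(z<.045)
q=g[m];print('chan gap',len(q),np.percentile(q,[2,98],axis=0))
E
```

```text
clock: 19.23
position: [0.4796, -0.4273, 0.1345]
orientation: [0.0, 0.98, 0.198, 0.0]
wrist_force: [-0.0, 0.8, -2.2]
opening: 0.0281
grasp_force: 118.5
clock: 19.9
position: [0.5318, -0.3562, 0.1327]
orientation: [-0.001, 0.807, 0.59, -0.0]
wrist_force: [-0.2, 0.3, -2.6]
opening: 0.028
grasp_force: 118.5
clock: 20.48
position: [0.5743, -0.2863, 0.1329]
orientation: [-0.001, 0.685, 0.728, -0.0]
wrist_force: [-0.5, 0.0, -2.5]
opening: 0.0283
grasp_force: 118.6
TCP [ 0.5741 -0.287   0.133 ] gap [  -5.  -328.1] yaw 93.42
y -228 14 [  -5.2 -228.3  179.5] -8.0 -2.0
y -198 20 [  -5.6 -198.4  176.9] -9.0 -2.0
y -168 19 [  -6.2 -167.4  178.4] -10.0 -2.0
y -138 15 [  -6.5 -136.   178.4] -10.0 -3.0
y -108 15 [  -7.3 -108.1  178.8] -10.0 -4.0
y -78 18 [ -5.9 -79.3 179.3] -9.0 -2.0
y -48 18 [ -6.3 -48.5 178.6] -10.0 -3.0
far end -27.7
chan gap 65 [[ -20.78137394 -115.16917438]
 [  10.87903877  -54.90127748]]
```

```bash
python3 -m handwheel '[{"wx":0,"wy":0,"wz":0,"dx":0,"dy":0,"dz":-1,"grip":0},{"wx":0,"wy":0,"wz":0,"dx":0,"dy":0,"dz":-1,"grip":0},{"wx":0,"wy":0,"wz":0,"dx":0,"dy":0,"dz":-1,"grip":0},{"wx":0,"wy":0,"wz":0,"dx":0,"dy":0,"dz":-1,"grip":0},{"wx":0,"wy":0,"wz":0,"dx":0,"dy":0,"dz":-0.6,"grip":0},{"wx":0,"wy":0,"wz":0,"dx":0,"dy":0,"dz":0,"grip":0},{"wx":0,"wy":0,"wz":0,"dx":0.03,"dy":-0.4,"dz":0,"grip":0},{"wx":0,"wy":0,"wz":0,"dx":0.03,"dy":-0.4,"dz":0,"grip":0}]'
python3 -m handwheel '[{"wx":0,"wy":0,"wz":0,"dx":0.03,"dy":-0.4,"dz":0,"grip":0},{"wx":0,"wy":0,"wz":0,"dx":0.03,"dy":-0.5,"dz":0,"grip":0},{"wx":0,"wy":0,"wz":0,"dx":0.03,"dy":-0.5,"dz":0,"grip":0},{"wx":0,"wy":0,"wz":0,"dx":0.03,"dy":-0.5,"dz":0,"grip":0},{"wx":0,"wy":0,"wz":0,"dx":0,"dy":0,"dz":0,"grip":0}]'
```

```text
clock: 21.2
position: [0.5771, -0.3087, 0.0205]
orientation: [0.001, 0.686, 0.728, 0.0]
wrist_force: [0.8, -1.2, -1.6]
opening: 0.0283
grasp_force: 118.7
clock: 21.62
position: [0.5796, -0.3583, 0.0199]
orientation: [0.002, 0.687, 0.727, -0.0]
wrist_force: [-0.2, -0.5, -2.0]
opening: 0.0284
grasp_force: 118.6
```

```bash
python3 -m handwheel '[{"wx":0,"wy":0,"wz":0,"dx":0.03,"dy":-0.5,"dz":-0.1,"grip":0},{"wx":0,"wy":0,"wz":0,"dx":0.03,"dy":-0.5,"dz":0,"grip":0},{"wx":0,"wy":0,"wz":0,"dx":0.03,"dy":-0.5,"dz":0,"grip":0},{"wx":0,"wy":0,"wz":0,"dx":0.03,"dy":-0.5,"dz":0,"grip":0},{"wx":0,"wy":0,"wz":0,"dx":0.03,"dy":-0.5,"dz":0,"grip":0},{"wx":0,"wy":0,"wz":0,"dx":0.03,"dy":-0.3,"dz":0,"grip":0},{"wx":0,"wy":0,"wz":0,"dx":0,"dy":0,"dz":0,"grip":0}]'
python3 - <<'E'
from h import *
p,W=rod('t11');g=gap(W);z=W[...,2]
m=(abs(g[...,0])<50)&(g[...,1]<-10)&(g[...,1]>-330)&(z>.008)&(z<.045)
q=g[m];print('chan gap',len(q),np.percentile(q,[2,98],axis=0))
cv2.imwrite('pics/t11c.png',cv2.resize(p[150:270,130:430],(750,300)))
E
```

```text
clock: 22.2
position: [0.5837, -0.4273, 0.0166]
orientation: [0.001, 0.686, 0.727, -0.0]
wrist_force: [0.4, -0.8, -2.0]
opening: 0.028
grasp_force: 118.6
TCP [ 0.5836 -0.4261  0.0164] gap [  -3.3 -467.5] yaw 93.32
y -368 13 [  -4.7 -364.9   61.3] -8.0 -1.0
y -338 12 [  -4.5 -336.4   63. ] -7.0 -2.0
y -308 14 [  -4.1 -309.7   62.8] -8.0 -0.0
y -278 16 [  -4.9 -276.8   62. ] -8.0 -1.0
y -248 12 [  -4.4 -247.7   63.9] -7.0 -2.0
y -218 15 [  -4.3 -218.4   61.3] -8.0 -0.0
y -188 16 [  -4.6 -184.7   62.1] -8.0 -1.0
far end -166.6
chan gap 86 [[ -20.17841005 -235.33872934]
 [  11.47971239 -167.13282647]]
```

View pics/t11c.png

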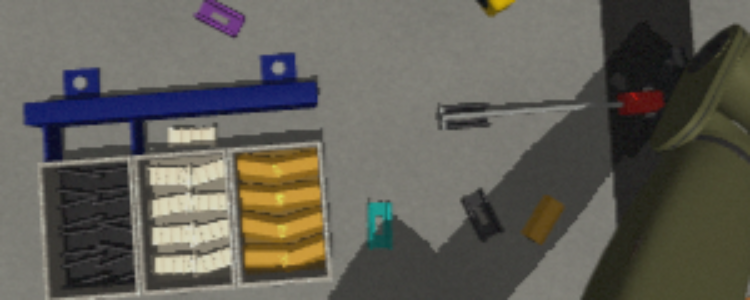

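The channel is now well out, at (465,116). Next I'll insert the rake behind the spacer.

```bash
python3 -m handwheel '[{"wx":0,"wy":0,"wz":0,"dx":0,"dy":0.2,"dz":0.8,"grip":0},{"wx":0,"wy":0,"wz":0,"dx":0,"dy":0,"dz":1,"grip":0},{"wx":0,"wy":0,"wz":0,"dx":0,"dy":0,"dz":1,"grip":0},{"wx":0,"wy":0,"wz":0,"dx":0,"dy":0,"dz":1,"grip":0},{"wx":0,"wy":0,"wz":0,"dx":0,"dy":0,"dz":1,"grip":0},{"wx":0,"wy":0,"wz":0,"dx":0,"dy":0.6,"dz":1,"grip":0},{"wx":0,"wy":0,"wz":0,"dx":0,"dy":0.8,"dz":0.5,"grip":0},{"wx":0,"wy":0,"wz":0,"dx":-0.04,"dy":1,"dz":0,"grip":0}]'
python3 -m handwheel '[{"wx":0,"wy":0,"wz":0,"dx":-0.04,"dy":1,"dz":0,"grip":0},{"wx":0,"wy":0,"wz":0,"dx":-0.04,"dy":1,"dz":0,"grip":0},{"wx":0,"wy":0,"wz":0,"dx":-0.04,"dy":1,"dz":0,"grip":0},{"wx":0,"wy":0,"wz":0,"dx":-0.04,"dy":1,"dz":0,"grip":0},{"wx":0,"wy":0,"wz":0,"dx":-0.04,"dy":1,"dz":0,"grip":0},{"wx":0,"wy":0,"wz":0,"dx":-0.04,"dy":1,"dz":0,"grip":0},{"wx":0,"wy":0,"wz":0,"dx":-0.04,"dy":1,"dz":0,"grip":0},{"wx":0,"wy":0,"wz":0,"dx":-0.04,"dy":1,"dz":0,"grip":0}]'
python3 -m handwheel '[{"wx":0,"wy":0,"wz":0,"dx":-0.06,"dy":1,"dz":0,"grip":0},{"wx":0,"wy":0,"wz":0,"dx":-0.06,"dy":1,"dz":0,"grip":0},{"wx":0,"wy":0,"wz":0,"dx":-0.06,"dy":1,"dz":0,"grip":0},{"wx":0,"wy":0,"wz":0,"dx":-0.06,"dy":0.8,"dz":0,"grip":0},{"wx":0,"wy":0,"wz":0,"dx":-0.06,"dy":0.6,"dz":0,"grip":0},{"wx":0,"wy":0,"wz":0,"dx":0,"dy":0.5,"dz":0,"grip":0},{"wx":0,"wy":0,"wz":0,"dx":0,"dy":0,"dz":0,"grip":0},{"wx":0,"wy":0,"wz":0,"dx":0,"dy":0,"dz":0,"grip":0}]'
python3 - <<'E'
from h import *
p,W=rod('t12');g=gap(W);z=W[...,2]
h=cv2.cvtColor(p,cv2.COLOR_BGR2HSV)
m=(abs(g[...,0])<24)&(g[...,1]>100)&(g[...,1]<245)&(z>.012)&(z<.04)&(h[...,2]>130)
print('spacer',m.sum(),np.percentile(g[m],[3,97],axis=0))
m=(abs(g[...,0])<22)&(g[...,1]>200)&(g[...,1]<300)&(z>.05)&(z<.12)&(h[...,1]>120)
print('bracket',m.sum(),np.percentile(g[m],[3,97],axis=0))
E
```

```text
clock: 22.92
position: [0.5845, -0.3611, 0.1794]
orientation: [0.004, 0.686, 0.727, 0.0]
wrist_force: [0.3, -0.0, -1.8]
opening: 0.0282
grasp_force: 118.7
clock: 23.58
position: [0.5741, -0.1581, 0.1738]
orientation: [0.0, 0.686, 0.728, -0.0]
wrist_force: [1.0, 0.3, -2.8]
opening: 0.0282
grasp_force: 118.7
clock: 24.25
position: [0.567, -0.0368, 0.1739]
orientation: [0.0, 0.685, 0.728, -0.0]
wrist_force: [-0.2, -0.5, -1.9]
opening: 0.0283
grasp_force: 118.7
TCP [ 0.5671 -0.0374  0.1739] gap [  1.9 -78.5] yaw 93.41
y 21 17 [  0.3  23.  219.7] -3.0 4.0
y 51 16 [  0.9  52.6 220.7] -3.0 5.0
y 81 17 [  1.5  79.3 219.9] -2.0 5.0
y 111 20 [  1.1 111.4 219.4] -2.0 5.0
y 141 20 [  0.5 140.6 219.7] -3.0 4.0
y 171 19 [ -0.  170.6 218.7] -3.0 4.0
y 201 18 [ -0.3 204.2 219.5] -3.0 3.0
far end 220.2
spacer 78 [[ -8.91275563 147.58615479]
 [  4.22487636 209.86096328]]
bracket 20 [[-21.83940611 248.9204131 ]
 [ 21.62534412 252.58313186]]
```

```bash
python3 -m handwheel '[{"wx":0,"wy":0,"wz":0,"dx":0.04,"dy":0.4,"dz":0,"grip":0},{"wx":0,"wy":0,"wz":0,"dx":0,"dy":0,"dz":-1,"grip":0},{"wx":0,"wy":0,"wz":0,"dx":0,"dy":0,"dz":-1,"grip":0},{"wx":0,"wy":0,"wz":0,"dx":0,"dy":0,"dz":-1,"grip":0},{"wx":0,"wy":0,"wz":0,"dx":0,"dy":0,"dz":-1,"grip":0},{"wx":0,"wy":0,"wz":0,"dx":0,"dy":0,"dz":0,"grip":0}]'
python3 -m handwheel '[{"wx":0,"wy":0,"wz":0,"dx":0,"dy":0,"dz":-0.7,"grip":0},{"wx":0,"wy":0,"wz":0,"dx":0,"dy":0,"dz":-0.7,"grip":0},{"wx":0,"wy":0,"wz":0,"dx":0,"dy":0,"dz":-0.6,"grip":0},{"wx":0,"wy":0,"wz":0,"dx":0,"dy":0,"dz":-0.4,"grip":0},{"wx":0,"wy":0,"wz":0,"dx":0,"dy":0,"dz":0,"grip":0}]'
python3 - <<'E'
from h import *
p,W=rod('t13');g=gap(W);z=W[...,2]
E
```

```text
clock: 24.8
position: [0.5639, -0.0269, 0.0678]
orientation: [-0.004, 0.686, 0.727, -0.003]
wrist_force: [-2.3, -0.8, -4.2]
opening: 0.028
grasp_force: 118.8
clock: 25.22
position: [0.567, -0.0273, 0.0124]
orientation: [-0.001, 0.686, 0.727, -0.001]
wrist_force: [1.0, -1.0, -2.2]
opening: 0.0281
grasp_force: 118.9
TCP [ 0.5678 -0.0274  0.0136] gap [  3.2 -68.6] yaw 93.36
y 31 16 [ 1.5 28.9 59.4] -2.0 5.0
y 61 14 [ 1.4 62.7 59.6] -2.0 5.0
y 91 14 [ 0.4 90.8 58.6] -31.0 4.0
y 121 22 [ -0.9 120.1  59.1] -59.0 5.0
y 151 22 [  0.6 152.1  56. ] -60.0 5.0
y 181 20 [ -0.4 181.5  57.3] -58.0 4.0
y 211 21 [ -1.3 212.   56.3] -59.0 6.0
y 241 21 [-46.  241.1  58.8] -60.0 4.0
far end 241.6
```

The blade is down behind the spacer with no contact force. I'll draw it out.

```bash
python3 -m handwheel '[{"wx":0,"wy":0,"wz":0,"dx":0.02,"dy":-0.4,"dz":0,"grip":0},{"wx":0,"wy":0,"wz":0,"dx":0.02,"dy":-0.4,"dz":0,"grip":0},{"wx":0,"wy":0,"wz":0,"dx":0.03,"dy":-0.5,"dz":0,"grip":0},{"wx":0,"wy":0,"wz":0,"dx":0.03,"dy":-0.5,"dz":0,"grip":0},{"wx":0,"wy":0,"wz":0,"dx":0.03,"dy":-0.5,"dz":0,"grip":0},{"wx":0,"wy":0,"wz":0,"dx":0.03,"dy":-0.5,"dz":0,"grip":0},{"wx":0,"wy":0,"wz":0,"dx":0.03,"dy":-0.5,"dz":0,"grip":0},{"wx":0,"wy":0,"wz":0,"dx":0.03,"dy":-0.5,"dz":0,"grip":0}]'
python3 -m handwheel '[{"wx":0,"wy":0,"wz":0,"dx":0.03,"dy":-0.5,"dz":0,"grip":0},{"wx":0,"wy":0,"wz":0,"dx":0.03,"dy":-0.5,"dz":0,"grip":0},{"wx":0,"wy":0,"wz":0,"dx":0.03,"dy":-0.5,"dz":0,"grip":0},{"wx":0,"wy":0,"wz":0,"dx":0.03,"dy":-0.5,"dz":0,"grip":0},{"wx":0,"wy":0,"wz":0,"dx":0.03,"dy":-0.5,"dz":0,"grip":0},{"wx":0,"wy":0,"wz":0,"dx":0.03,"dy":-0.5,"dz":0,"grip":0},{"wx":0,"wy":0,"wz":0,"dx":0.03,"dy":-0.5,"dz":0,"grip":0},{"wx":0,"wy":0,"wz":0,"dx":0.03,"dy":-0.5,"dz":0,"grip":0}]'
python3 -m handwheel '[{"wx":0,"wy":0,"wz":0,"dx":0.03,"dy":-0.5,"dz":0,"grip":0},{"wx":0,"wy":0,"wz":0,"dx":0.03,"dy":-0.5,"dz":0,"grip":0},{"wx":0,"wy":0,"wz":0,"dx":0.03,"dy":-0.5,"dz":0,"grip":0},{"wx":0,"wy":0,"wz":0,"dx":0.03,"dy":-0.5,"dz":0,"grip":0},{"wx":0,"wy":0,"wz":0,"dx":0.03,"dy":-0.5,"dz":0,"grip":0},{"wx":0,"wy":0,"wz":0,"dx":0,"dy":0,"dz":0,"grip":0}]'
python3 - <<'E'
from h import *
p,W=rod('t14');g=gap(W);z=W[...,2]
h=cv2.cvtColor(p,cv2.COLOR_BGR2HSV)
m=(abs(g[...,0])<50)&(g[...,1]<240)&(g[...,1]>-170)&(z>.012)&(z<.04)&(h[...,2]>130)&(h[...,1]<90)
print('spacer',m.sum(),np.percentile(g[m],[3,97],axis=0))
E
```

```text
clock: 25.93
position: [0.5736, -0.1238, 0.0138]
orientation: [-0.0, 0.686, 0.727, 0.0]
wrist_force: [0.5, 0.5, -1.7]
opening: 0.0283
grasp_force: 118.8
clock: 26.6
position: [0.5796, -0.2236, 0.0138]
orientation: [-0.0, 0.686, 0.728, -0.0]
wrist_force: [-0.0, 0.2, -1.3]
opening: 0.0278
grasp_force: 118.8
clock: 27.1
position: [0.5836, -0.2876, 0.0142]
orientation: [0.001, 0.687, 0.727, -0.0]
wrist_force: [-0.7, -0.6, -1.8]
opening: 0.0285
grasp_force: 118.9
TCP [ 0.5835 -0.2863  0.014 ] gap [   4.4 -328. ] yaw 93.29
y -228 13 [   2.8 -226.8   60.3] -0.0 6.0
y -198 13 [   4.1 -198.7   59.5] 1.0 8.0
y -168 17 [   3.6 -168.5   59.4] -0.0 8.0
y -138 13 [   3.  -137.7   62.1] -0.0 7.0
y -108 12 [   2.9 -109.3   59.8] 1.0 5.0
y -78 17 [  3.5 -79.8  58.5] -0.0 8.0
y -48 14 [  3.1 -46.2  59.2] -0.0 7.0
far end -29.1
spacer 144 [[-40.34336839 -96.11748877]
 [  0.28323795 224.4444893 ]]
```

The spacer is out, spanning about -96 to -30 in gap y. I'll lay the rake back on its mat.

```bash
python3 -m handwheel '[{"wx":0,"wy":0,"wz":0,"dx":0,"dy":0.1,"dz":0.8,"grip":0},{"wx":0,"wy":0,"wz":0,"dx":0,"dy":0,"dz":1,"grip":0},{"wx":0,"wy":0,"wz":0,"dx":0,"dy":0,"dz":1,"grip":0},{"wx":0,"wy":0,"wz":0,"dx":0,"dy":0,"dz":1,"grip":0},{"wx":0,"wy":0,"wz":-0.4,"dx":0,"dy":0,"dz":1,"grip":0},{"wx":0,"wy":0,"wz":-0.9,"dx":-0.4,"dy":-0.5,"dz":0,"grip":0},{"wx":0,"wy":0,"wz":-0.9,"dx":-0.4,"dy":-0.5,"dz":0,"grip":0},{"wx":0,"wy":0,"wz":-0.9,"dx":-0.4,"dy":-0.5,"dz":0,"grip":0}]'
python3 -m handwheel '[{"wx":0,"wy":0,"wz":-0.9,"dx":-0.4,"dy":-0.5,"dz":0,"grip":0},{"wx":0,"wy":0,"wz":-0.9,"dx":-0.4,"dy":-0.5,"dz":0,"grip":0},{"wx":0,"wy":0,"wz":-0.9,"dx":-0.4,"dy":-0.5,"dz":0,"grip":0},{"wx":0,"wy":0,"wz":-0.9,"dx":-0.4,"dy":-0.5,"dz":0,"grip":0},{"wx":0,"wy":0,"wz":-0.9,"dx":-0.4,"dy":-0.5,"dz":0,"grip":0},{"wx":0,"wy":0,"wz":-0.9,"dx":-0.4,"dy":-0.5,"dz":0,"grip":0},{"wx":0,"wy":0,"wz":-0.9,"dx":-0.4,"dy":-0.5,"dz":0,"grip":0},{"wx":0,"wy":0,"wz":-0.9,"dx":-0.4,"dy":-0.4,"dz":0,"grip":0}]'
python3 -m handwheel '[{"wx":0,"wy":0,"wz":-0.9,"dx":-0.4,"dy":-0.4,"dz":0,"grip":0},{"wx":0,"wy":0,"wz":-0.9,"dx":-0.4,"dy":-0.4,"dz":0,"grip":0},{"wx":0,"wy":0,"wz":-0.9,"dx":-0.3,"dy":-0.3,"dz":0,"grip":0},{"wx":0,"wy":0,"wz":-0.3,"dx":0,"dy":0,"dz":0,"grip":0},{"wx":0,"wy":0,"wz":0,"dx":0,"dy":0,"dz":0,"grip":0},{"wx":0,"wy":0,"wz":0,"dx":0,"dy":0,"dz":0,"grip":0}]'
python3 - <<'E'
from h import *
s=r.read_state();print(s['position'],np.degrees(2*np.arctan2(s['orientation'][2],s['orientation'][1])))
p,d,W=grab('top','t15');z=W[...,2]
x,y=W[...,0],W[...,1];V=p.max(-1)
m=(y<-.3)&(y>-.55)&(z>.15)&(z<.19)&(x>.55)&(x<.8)
P=W[m];print('rod',np.polyfit(P[:,0],P[:,1],1),P[:,0].max(),np.median(P[:,2]))
W9=np.load('pics/t9.npy');p9=cv2.imread('pics/t9.png').max(-1)
# mat edges from t9 rows
for v in range(140,250,15):
    mm=(p9[v]<62)&(W9[v,:,1]<-.3)&(W9[v,:,1]>-.6)&(abs(W9[v,:,2])<.012); u=np.where(mm)[0]
    if len(u): print(v,W9[v,u[0]].round(3),W9[v,u[-1]].round(3))
E
```

```text
clock: 27.82
position: [0.5534, -0.3196, 0.1347]
orientation: [0.001, 0.81, 0.587, 0.0]
wrist_force: [-0.3, -0.1, -1.5]
opening: 0.0284
grasp_force: 118.9
clock: 28.48
position: [0.4728, -0.4175, 0.1337]
orientation: [-0.0, 0.981, 0.193, -0.0]
wrist_force: [-0.5, -0.1, -2.2]
opening: 0.0282
grasp_force: 118.8
clock: 28.98
position: [0.4458, -0.4443, 0.1336]
orientation: [-0.0, 1.0, 0.018, -0.0]
wrist_force: [0.0, 0.4, -1.6]
opening: 0.0282
grasp_force: 118.8
[ 0.4458172  -0.4443051   0.13363102] 2.0183289982255053
rod [ 0.04749266 -0.46699528] 0.7482964678116909 0.17926461339576127
140 [ 0.767 -0.371  0.001] [ 0.764 -0.492  0.006]
155 [ 0.712 -0.372  0.003] [ 0.709 -0.493  0.006]
170 [ 0.658 -0.373  0.002] [ 0.656 -0.497 -0.001]
185 [ 0.604 -0.375  0.001] [ 0.601 -0.499  0.005]
200 [ 0.55  -0.376  0.003] [ 0.548 -0.501  0.004]
215 [ 0.497 -0.376  0.004] [ 0.494 -0.503  0.   ]
230 [ 0.444 -0.379  0.001] [ 0.441 -0.504  0.   ]
245 [ 0.392 -0.32   0.001] [ 0.389 -0.459  0.   ]
```

```bash
python3 -m handwheel '[{"wx":0,"wy":0,"wz":0,"dx":0,"dy":0.1,"dz":-1,"grip":0},{"wx":0,"wy":0,"wz":0,"dx":0,"dy":0,"dz":-1,"grip":0},{"wx":0,"wy":0,"wz":0,"dx":0,"dy":0,"dz":-1,"grip":0},{"wx":0,"wy":0,"wz":0,"dx":0,"dy":0,"dz":-0.8,"grip":0},{"wx":0,"wy":0,"wz":0,"dx":0,"dy":0,"dz":-0.5,"grip":0},{"wx":0,"wy":0,"wz":0,"dx":0,"dy":0,"dz":-0.3,"grip":0},{"wx":0,"wy":0,"wz":0,"dx":0,"dy":0,"dz":-0.2,"grip":0},{"wx":0,"wy":0,"wz":0,"dx":0,"dy":0,"dz":0,"grip":0}]'
python3 -m handwheel '[{"wx":0,"wy":0,"wz":0,"dx":0,"dy":0,"dz":0,"grip":0},{"wx":0,"wy":0,"wz":0,"dx":0,"dy":0,"dz":0,"grip":0.4},{"wx":0,"wy":0,"wz":0,"dx":0,"dy":0,"dz":0,"grip":0.45},{"wx":0,"wy":0,"wz":0,"dx":0,"dy":0,"dz":0,"grip":1},{"wx":0,"wy":0,"wz":0,"dx":0,"dy":0,"dz":0,"grip":1},{"wx":0,"wy":0,"wz":0,"dx":0,"dy":0,"dz":0,"grip":1},{"wx":0,"wy":0,"wz":0,"dx":0,"dy":0,"dz":0,"grip":1}]'
python3 -m handwheel '[{"wx":0,"wy":0,"wz":0,"dx":0,"dy":0,"dz":0.6,"grip":1},{"wx":0,"wy":0,"wz":0,"dx":0,"dy":0,"dz":1,"grip":1},{"wx":0,"wy":0,"wz":0,"dx":0,"dy":0,"dz":1,"grip":1},{"wx":0,"wy":0,"wz":0,"dx":0,"dy":0,"dz":1,"grip":1},{"wx":0,"wy":0,"wz":0,"dx":-0.5,"dy":0,"dz":1,"grip":1},{"wx":0,"wy":0,"wz":0,"dx":-0.8,"dy":0,"dz":1,"grip":1},{"wx":0,"wy":0,"wz":0,"dx":-0.8,"dy":0,"dz":1,"grip":1},{"wx":0,"wy":0,"wz":0,"dx":-0.8,"dy":0,"dz":0,"grip":1}]'
cat > parts.py <<'E'
from h import *
import sys
def parts(fn):
    p,d,W=grab('top',fn);x,y,z=W[...,0],W[...,1],W[...,2]
    h=cv2.cvtColor(p,cv2.COLOR_BGR2HSV)
    m=(z>.009)&(z<.045)&(x>.3)&(x<.72)&(y<.03)&(y>-.36)
    n,L,st,c=cv2.connectedComponentsWithStats(m.astype(np.uint8))
    for i in range(1,n):
        if st[i,4]>30: rect(W,(L==i),str(c[i].round())+' hsv '+str(np.median(h[L==i],0)))
    m=(y<-.37)&(y>-.51)&(z>.042)&(z<.07)&(x>.53)&(x<.8)&(h[...,1]<100);rect(W,m,'rod')
    rect(W,(y<-.37)&(h[...,1]>140)&(z>.01)&((h[...,0]<8)|(h[...,0]>172))&(x<.6),'handle')
    s=r.read_state();print(s['position'].round(4),'yaw',np.degrees(2*np.arctan2(s['orientation'][2],s['orientation'][1])).round(1),s['q'].round(2))
    return p
if __name__=='__main__': parts(sys.argv[1])
E
python3 parts.py t16
```

```text
clock: 29.7
position: [0.446, -0.4421, 0.0135]
orientation: [-0.0, 1.0, 0.017, -0.0]
wrist_force: [0.3, 0.1, -2.8]
opening: 0.0284
grasp_force: 118.9
clock: 30.28
position: [0.4459, -0.4425, 0.0142]
orientation: [0.0, 1.0, 0.017, 0.0]
wrist_force: [-0.4, -0.2, 0.9]
opening: 0.0842
grasp_force: 0.0
clock: 30.95
position: [0.3747, -0.4449, 0.1869]
orientation: [0.005, 1.0, 0.017, 0.003]
wrist_force: [0.1, -0.8, 1.0]
opening: 0.086
grasp_force: 0.0
[276. 198.] hsv [ 22.  45. 203.] 133 c [563.6 -26.3] wh [63.  27.4] ang of long axis deg -85.1 z [19.6 25.6 29.6]
[349. 203.] hsv [97.5 10.  47. ] 40 c [ 541.3 -280.6] wh [62.8 11.6] ang of long axis deg -64.7 z [10.7 25.3 29.4]
[354. 209.] hsv [78. 15. 47.] 41 c [ 518.4 -294.9] wh [62.4  5. ] ang of long axis deg -57.5 z [10.3 25.5 31. ]
[326. 234.] hsv [97.5 12.  51. ] 42 c [ 434.2 -194.3] wh [60.9  7.9] ang of long axis deg 23.8 z [10.4 25.4 31. ]
[347. 237.] hsv [ 20. 193. 152.] 188 c [ 420.3 -268.9] wh [64.2 35.3] ang of long axis deg -34.3 z [14.9 26.7 32.8]
[278. 240.] hsv [ 87. 165. 123.] 38 c [418.3 -26. ] wh [62.3  4.1] ang of long axis deg -1.4 z [23.7 26.8 29. ]
[285. 240.] hsv [ 87. 190. 130.] 37 c [417.7 -52.3] wh [62.3  8.7] ang of long axis deg 2.4 z [20.4 27.2 30.9]
[319. 238.] hsv [38. 11. 55.] 41 c [ 423.3 -173.7] wh [63.3  9.8] ang of long axis deg 25.6 z [ 9.7 25.1 30.2]
rod 162 c [ 640.3 -437.1] wh [214.5  10. ] ang of long axis deg 1.8 z [51.7 57.3 60.4]
handle 330 c [ 435.4 -443.6] wh [107.9  33.3] ang of long axis deg 1.3 z [16.5 37.2 41.5]
[ 0.3712 -0.4441  0.1842] yaw 1.9 [-0.97 -0.    1.86 -0.    1.27  0.57]
```

The rake lies flat on its mat. Channel_a was nudged to (530,-288) while already outside the gap. Next I'll pick nut_b at (420,-269).

```bash
python3 -m handwheel '[{"wx":0,"wy":0,"wz":0,"dx":0.28,"dy":1,"dz":0,"grip":1},{"wx":0,"wy":0,"wz":-0.75,"dx":0.28,"dy":1,"dz":0,"grip":1},{"wx":0,"wy":0,"wz":-0.9,"dx":0.28,"dy":1,"dz":0,"grip":1},{"wx":0,"wy":0,"wz":-0.9,"dx":0.28,"dy":1,"dz":0,"grip":1},{"wx":0,"wy":0,"wz":-0.9,"dx":0.28,"dy":1,"dz":0,"grip":1},{"wx":0,"wy":0,"wz":-0.9,"dx":0.28,"dy":1,"dz":0,"grip":1},{"wx":0,"wy":0,"wz":-0.9,"dx":0.28,"dy":1,"dz":-1,"grip":1},{"wx":0,"wy":0,"wz":0,"dx":0,"dy":0,"dz":-1,"grip":1}]' 80
python3 -m handwheel '[{"wx":0,"wy":0,"wz":0,"dx":0,"dy":0,"dz":-1,"grip":1},{"wx":0,"wy":0,"wz":0,"dx":0,"dy":0,"dz":0,"grip":1}]'
python3 - <<'E'
from h import *
s=r.read_state();print(s['position'],np.degrees(2*np.arctan2(s['orientation'][2],s['orientation'][1])))
p,d,W=grab('wrist','w2');h=cv2.cvtColor(p,cv2.COLOR_BGR2HSV);z=W[...,2]
m=(h[...,0]>12)&(h[...,0]<30)&(h[...,1]>120)&(z>.02)&(z<.04);rect(W,m,'nut')
print(W[m][:,:2].mean(0))
E
```

```text
clock: 31.67
position: [0.4244, -0.2648, 0.1308]
orientation: [0.0, 0.956, -0.294, 0.002]
wrist_force: [0.1, -0.3, -1.4]
opening: 0.0851
grasp_force: 0.0
clock: 31.83
position: [0.4196, -0.2642, 0.0991]
orientation: [-0.002, 0.956, -0.293, -0.004]
wrist_force: [-0.3, 0.3, -1.2]
opening: 0.0855
grasp_force: 0.0
[ 0.41955023 -0.26423108  0.0990603 ] -34.09795724403097
nut 3198 c [ 421.9 -267.9] wh [64.  28.9] ang of long axis deg -33.5 z [21.4 28.8 30.2]
[ 0.42344449 -0.26907246]
```

```bash
python3 -m handwheel '[{"wx":0,"wy":0,"wz":0,"dx":0.06,"dy":-0.15,"dz":-1,"grip":1},{"wx":0,"wy":0,"wz":0,"dx":0,"dy":0,"dz":-1,"grip":1},{"wx":0,"wy":0,"wz":0,"dx":0,"dy":0,"dz":-1,"grip":1},{"wx":0,"wy":0,"wz":0,"dx":0,"dy":0,"dz":-0.7,"grip":1},{"wx":0,"wy":0,"wz":0,"dx":0,"dy":0,"dz":0,"grip":0},{"wx":0,"wy":0,"wz":0,"dx":0,"dy":0,"dz":0,"grip":0},{"wx":0,"wy":0,"wz":0,"dx":0,"dy":0,"dz":0,"grip":0},{"wx":0,"wy":0,"wz":0,"dx":0,"dy":0,"dz":0,"grip":0}]' 100
python3 -m handwheel '[{"wx":0,"wy":0,"wz":0,"dx":0,"dy":0,"dz":0,"grip":0},{"wx":0,"wy":0,"wz":0,"dx":0,"dy":0,"dz":0,"grip":0},{"wx":0,"wy":0,"wz":0,"dx":0,"dy":0,"dz":0.5,"grip":0},{"wx":0,"wy":0,"wz":0,"dx":0,"dy":0,"dz":1,"grip":0},{"wx":0,"wy":0,"wz":0,"dx":0,"dy":0,"dz":1,"grip":0},{"wx":0,"wy":0,"wz":0,"dx":0,"dy":0,"dz":1,"grip":0},{"wx":0,"wy":0,"wz":0,"dx":0,"dy":0,"dz":1,"grip":0},{"wx":0,"wy":0,"wz":0,"dx":0,"dy":0,"dz":1,"grip":0}]'
```

```text
clock: 32.55
position: [0.4254, -0.2724, 0.0139]
orientation: [0.001, 0.956, -0.294, 0.002]
wrist_force: [0.4, -0.2, 0.8]
opening: 0.039
grasp_force: 0.0
clock: 33.22
position: [0.4237, -0.2709, 0.1508]
orientation: [0.0, 0.956, -0.294, 0.0]
wrist_force: [0.0, -0.9, -3.3]
opening: 0.0239
grasp_force: 84.8
```

The nut is pinched high: the opening is 24 mm, on the sloping faces. I'll set it down and regrip lower.

```bash
python3 -m handwheel '[{"wx":0,"wy":0,"wz":0,"dx":0,"dy":0,"dz":-1,"grip":0},{"wx":0,"wy":0,"wz":0,"dx":0,"dy":0,"dz":-1,"grip":0},{"wx":0,"wy":0,"wz":0,"dx":0,"dy":0,"dz":-1,"grip":0},{"wx":0,"wy":0,"wz":0,"dx":0,"dy":0,"dz":-1,"grip":0},{"wx":0,"wy":0,"wz":0,"dx":0,"dy":0,"dz":-1,"grip":0},{"wx":0,"wy":0,"wz":0,"dx":0,"dy":0,"dz":-0.4,"grip":0},{"wx":0,"wy":0,"wz":0,"dx":0,"dy":0,"dz":0,"grip":0},{"wx":0,"wy":0,"wz":0,"dx":0,"dy":0,"dz":0,"grip":0}]'
python3 -m handwheel '[{"wx":0,"wy":0,"wz":0,"dx":0,"dy":0,"dz":0,"grip":1},{"wx":0,"wy":0,"wz":0,"dx":0,"dy":0,"dz":0,"grip":1},{"wx":0,"wy":0,"wz":0,"dx":0,"dy":0,"dz":-0.2,"grip":1},{"wx":0,"wy":0,"wz":0,"dx":0,"dy":0,"dz":0,"grip":1},{"wx":0,"wy":0,"wz":0,"dx":0,"dy":0,"dz":0,"grip":1}]'
```

```text
clock: 33.88
position: [0.4244, -0.2715, 0.0187]
orientation: [-0.0, 0.956, -0.293, -0.001]
wrist_force: [-11.9, 8.8, 27.0]
opening: 0.0241
grasp_force: 95.4
clock: 34.3
position: [0.4234, -0.2707, 0.0083]
orientation: [-0.0, 0.956, -0.294, -0.001]
wrist_force: [-0.1, 0.2, 0.1]
opening: 0.0825
grasp_force: 0.0
```

```bash
python3 -m handwheel '[{"wx":0,"wy":0,"wz":0,"dx":0,"dy":0,"dz":-0.2,"grip":1},{"wx":0,"wy":0,"wz":0,"dx":0,"dy":0,"dz":0,"grip":0},{"wx":0,"wy":0,"wz":0,"dx":0,"dy":0,"dz":0,"grip":0},{"wx":0,"wy":0,"wz":0,"dx":0,"dy":0,"dz":0,"grip":0},{"wx":0,"wy":0,"wz":0,"dx":0,"dy":0,"dz":0,"grip":0},{"wx":0,"wy":0,"wz":0,"dx":0,"dy":0,"dz":0,"grip":0},{"wx":0,"wy":0,"wz":0,"dx":0,"dy":0,"dz":0,"grip":0},{"wx":0,"wy":0,"wz":0,"dx":0,"dy":0,"dz":0,"grip":0}]'
python3 -m handwheel '[{"wx":0,"wy":0,"wz":0,"dx":0,"dy":0,"dz":0.5,"grip":0},{"wx":0,"wy":0,"wz":0,"dx":0,"dy":0,"dz":1,"grip":0},{"wx":0,"wy":0,"wz":0,"dx":0,"dy":0,"dz":1,"grip":0},{"wx":0,"wy":0,"wz":0,"dx":0,"dy":0,"dz":1,"grip":0},{"wx":0,"wy":0,"wz":0,"dx":0,"dy":0,"dz":1,"grip":0},{"wx":0,"wy":0,"wz":0,"dx":0,"dy":0,"dz":1,"grip":0},{"wx":0,"wy":0,"wz":0,"dx":0,"dy":0,"dz":1,"grip":0}]'
```

```text
clock: 34.97
position: [0.4242, -0.2713, 0.0045]
orientation: [0.0, 0.956, -0.294, 0.0]
wrist_force: [-2.0, 1.7, 5.3]
opening: 0.0308
grasp_force: 98.8
clock: 35.55
position: [0.4232, -0.2705, 0.1663]
orientation: [-0.0, 0.956, -0.294, -0.001]
wrist_force: [-0.2, 0.3, -2.1]
opening: 0.0306
grasp_force: 99.9
```

```bash
python3 -m handwheel '[{"wx":0,"wy":0,"wz":0.6,"dx":0.05,"dy":0.9,"dz":0,"grip":0},{"wx":0,"wy":0,"wz":0.8,"dx":0.05,"dy":1,"dz":0,"grip":0},{"wx":0,"wy":0,"wz":0.8,"dx":0.05,"dy":1,"dz":0,"grip":0},{"wx":0,"wy":0,"wz":0.8,"dx":0.05,"dy":1,"dz":0,"grip":0},{"wx":0,"wy":0,"wz":0.8,"dx":0.05,"dy":1,"dz":0,"grip":0},{"wx":0,"wy":0,"wz":0.8,"dx":0.05,"dy":1,"dz":0,"grip":0},{"wx":0,"wy":0,"wz":0.8,"dx":0.05,"dy":1,"dz":0,"grip":0},{"wx":0,"wy":0,"wz":0,"dx":0.05,"dy":1,"dz":0,"grip":0}]'
python3 -m handwheel '[{"wx":0,"wy":0,"wz":0,"dx":0.05,"dy":1,"dz":0,"grip":0},{"wx":0,"wy":0,"wz":0,"dx":0.05,"dy":1,"dz":0,"grip":0},{"wx":0,"wy":0,"wz":0,"dx":0.05,"dy":1,"dz":0,"grip":0},{"wx":0,"wy":0,"wz":0,"dx":0.05,"dy":1,"dz":0,"grip":0},{"wx":0,"wy":0,"wz":0,"dx":0.05,"dy":1,"dz":0,"grip":0},{"wx":0,"wy":0,"wz":0,"dx":0.05,"dy":1,"dz":0,"grip":0},{"wx":0,"wy":0,"wz":0,"dx":0.05,"dy":0.8,"dz":0,"grip":0},{"wx":0,"wy":0,"wz":0,"dx":0,"dy":0,"dz":0,"grip":0}]'
python3 -m handwheel '[{"wx":0,"wy":0,"wz":0,"dx":0,"dy":0,"dz":-1,"grip":0},{"wx":0,"wy":0,"wz":0,"dx":0,"dy":0,"dz":-1,"grip":0},{"wx":0,"wy":0,"wz":0,"dx":0,"dy":0,"dz":-1,"grip":0},{"wx":0,"wy":0,"wz":0,"dx":0,"dy":0,"dz":-0.6,"grip":0},{"wx":0,"wy":0,"wz":0,"dx":0,"dy":0,"dz":0,"grip":0},{"wx":0,"wy":0,"wz":0,"dx":0,"dy":0,"dz":0,"grip":0}]'
```

```text
clock: 36.22
position: [0.4331, -0.0721, 0.1652]
orientation: [-0.0, 1.0, 0.027, -0.001]
wrist_force: [0.3, -0.4, -2.3]
opening: 0.0303
grasp_force: 99.9
clock: 36.88
position: [0.4418, 0.0991, 0.1653]
orientation: [-0.001, 1.0, 0.028, -0.001]
wrist_force: [-0.7, 0.5, -2.2]
opening: 0.0305
grasp_force: 100.0
clock: 37.38
position: [0.4414, 0.0959, 0.075]
orientation: [0.0, 1.0, 0.026, -0.002]
wrist_force: [0.3, 0.9, -3.0]
opening: 0.0305
grasp_force: 100.0
```

Opening gently, then up and over to channel_b at about (429,-184), long axis 25°.

```bash
python3 -m handwheel '[{"wx":0,"wy":0,"wz":0,"dx":0,"dy":0,"dz":-0.4,"grip":0},{"wx":0,"wy":0,"wz":0,"dx":0,"dy":0,"dz":-0.2,"grip":0},{"wx":0,"wy":0,"wz":0,"dx":0,"dy":0,"dz":0,"grip":0.5},{"wx":0,"wy":0,"wz":0,"dx":0,"dy":0,"dz":0,"grip":0.6},{"wx":0,"wy":0,"wz":0,"dx":0,"dy":0,"dz":0,"grip":0.6},{"wx":0,"wy":0,"wz":0,"dx":0,"dy":0,"dz":1,"grip":0.6},{"wx":0,"wy":0,"wz":0,"dx":0,"dy":0,"dz":1,"grip":0.6},{"wx":0,"wy":0,"wz":0,"dx":0,"dy":0,"dz":1,"grip":0.6}]'
python3 -m handwheel '[{"wx":0,"wy":0,"wz":0,"dx":0,"dy":-0.4,"dz":1,"grip":1},{"wx":0,"wy":0,"wz":0,"dx":0,"dy":-1,"dz":0.4,"grip":1},{"wx":0,"wy":0,"wz":0.8,"dx":0,"dy":-1,"dz":0,"grip":1},{"wx":0,"wy":0,"wz":0.8,"dx":0,"dy":-1,"dz":0,"grip":1},{"wx":0,"wy":0,"wz":0.8,"dx":0,"dy":-1,"dz":0,"grip":1},{"wx":0,"wy":0,"wz":0.8,"dx":0,"dy":-1,"dz":0,"grip":1},{"wx":0,"wy":0,"wz":0,"dx":0,"dy":-1,"dz":0,"grip":1},{"wx":0,"wy":0,"wz":0,"dx":0,"dy":-1,"dz":0,"grip":1}]'
python3 -m handwheel '[{"wx":0,"wy":0,"wz":0,"dx":-0.1,"dy":-1,"dz":0,"grip":1},{"wx":0,"wy":0,"wz":0,"dx":-0.1,"dy":-1,"dz":0,"grip":1},{"wx":0,"wy":0,"wz":0,"dx":-0.2,"dy":-1,"dz":0,"grip":1},{"wx":0,"wy":0,"wz":0,"dx":-0.2,"dy":-0.8,"dz":0,"grip":1},{"wx":0,"wy":0,"wz":0,"dx":0,"dy":0,"dz":-1,"grip":1},{"wx":0,"wy":0,"wz":0,"dx":0,"dy":0,"dz":-1,"grip":1},{"wx":0,"wy":0,"wz":0,"dx":0,"dy":0,"dz":-0.5,"grip":1},{"wx":0,"wy":0,"wz":0,"dx":0,"dy":0,"dz":0,"grip":1}]'
cat > wr.py <<'E'
from h import *
import sys
# look for part near TCP: wr.py fn kind
s=r.read_state();T=s['position'];print('TCP',T.round(4),'yaw',np.degrees(2*np.arctan2(s['orientation'][2],s['orientation'][1])).round(1),'q6',s['q'][5].round(2),'t',s['clock'])
p,d,W=grab('wrist',sys.argv[1]);z=W[...,2]
m=((z>.012)&(z<.036)&(np.hypot(W[...,0]-T[0],W[...,1]-T[1])<.08)).astype(np.uint8)
m[300:]=0
n,L,st,c=cv2.connectedComponentsWithStats(m)
for i in range(1,n):
    if st[i,4]>300: rect(W,L==i,str(c[i].round())+str(np.median(p[L==i],0)))
E
python3 wr.py w3
```

```text
clock: 38.05
position: [0.4427, 0.0965, 0.1378]
orientation: [-0.0, 1.0, 0.026, 0.0]
wrist_force: [-0.3, -0.3, -0.9]
opening: 0.0513
grasp_force: 0.0
clock: 38.72
position: [0.443, -0.0899, 0.1726]
orientation: [0.001, 0.976, 0.216, 0.001]
wrist_force: [0.2, -0.1, 0.6]
opening: 0.0857
grasp_force: 0.0
clock: 39.38
position: [0.4258, -0.1828, 0.1062]
orientation: [-0.002, 0.976, 0.216, -0.002]
wrist_force: [-0.6, -0.2, 0.0]
opening: 0.0856
grasp_force: 0.0
TCP [ 0.4258 -0.1828  0.1062] yaw 24.9 q6 0.61 t 39.3833
[240. 194.][51. 50. 50.] 625 c [ 422.3 -171.3] wh [64.3  5.1] ang of long axis deg 25.4 z [18.7 27.  28.2]
[275. 194.][53. 51. 52.] 645 c [ 434.3 -195.4] wh [63.4  5.1] ang of long axis deg 25.4 z [15.7 27.  28.1]
```

```bash
python3 -m handwheel '[{"wx":0,"wy":0,"wz":0,"dx":0.1,"dy":0,"dz":-1,"grip":1},{"wx":0,"wy":0,"wz":0,"dx":0,"dy":0,"dz":-1,"grip":1},{"wx":0,"wy":0,"wz":0,"dx":0,"dy":0,"dz":-1,"grip":1},{"wx":0,"wy":0,"wz":0,"dx":0,"dy":0,"dz":-0.6,"grip":1},{"wx":0,"wy":0,"wz":0,"dx":0,"dy":0,"dz":-0.4,"grip":1},{"wx":0,"wy":0,"wz":0,"dx":0,"dy":0,"dz":0,"grip":1},{"wx":0,"wy":0,"wz":0,"dx":0,"dy":0,"dz":0,"grip":0},{"wx":0,"wy":0,"wz":0,"dx":0,"dy":0,"dz":0,"grip":0}]' 60
python3 -m handwheel '[{"wx":0,"wy":0,"wz":0,"dx":0,"dy":0,"dz":0,"grip":0},{"wx":0,"wy":0,"wz":0,"dx":0,"dy":0,"dz":0,"grip":0},{"wx":0,"wy":0,"wz":0,"dx":0,"dy":0,"dz":0,"grip":0},{"wx":0,"wy":0,"wz":0,"dx":0,"dy":0,"dz":0,"grip":0},{"wx":0,"wy":0,"wz":0,"dx":0,"dy":0,"dz":0.5,"grip":0},{"wx":0,"wy":0,"wz":0,"dx":0,"dy":0,"dz":1,"grip":0},{"wx":0,"wy":0,"wz":0,"dx":0,"dy":0,"dz":1,"grip":0},{"wx":0,"wy":0,"wz":0,"dx":0,"dy":0,"dz":1,"grip":0}]'
```

```text
clock: 40.1
position: [0.4316, -0.1843, 0.0107]
orientation: [0.001, 0.976, 0.216, 0.001]
wrist_force: [0.4, 0.6, 0.9]
opening: 0.0636
grasp_force: 0.0
clock: 40.77
position: [0.4293, -0.1831, 0.0966]
orientation: [-0.001, 0.976, 0.216, -0.001]
wrist_force: [0.6, 0.3, -1.5]
opening: 0.0306
grasp_force: 60.4
```

```bash
python3 -m handwheel '[{"wx":0,"wy":0,"wz":0,"dx":0,"dy":0,"dz":1,"grip":0},{"wx":0,"wy":0,"wz":0,"dx":0,"dy":0.5,"dz":1,"grip":0},{"wx":0,"wy":0,"wz":0,"dx":0,"dy":1,"dz":0.8,"grip":0},{"wx":0,"wy":0,"wz":-0.8,"dx":0,"dy":1,"dz":0,"grip":0},{"wx":0,"wy":0,"wz":-0.8,"dx":0,"dy":1,"dz":0,"grip":0},{"wx":0,"wy":0,"wz":-0.8,"dx":0,"dy":1,"dz":0,"grip":0},{"wx":0,"wy":0,"wz":-0.8,"dx":0,"dy":1,"dz":0,"grip":0},{"wx":0,"wy":0,"wz":0,"dx":0,"dy":1,"dz":0,"grip":0}]'
python3 -m handwheel '[{"wx":0,"wy":0,"wz":0,"dx":0,"dy":1,"dz":0,"grip":0},{"wx":0,"wy":0,"wz":0,"dx":0,"dy":1,"dz":0,"grip":0},{"wx":0,"wy":0,"wz":0,"dx":0,"dy":1,"dz":0,"grip":0},{"wx":0,"wy":0,"wz":0,"dx":0,"dy":1,"dz":0,"grip":0},{"wx":0,"wy":0,"wz":0,"dx":0,"dy":1,"dz":0,"grip":0},{"wx":0,"wy":0,"wz":0,"dx":0,"dy":1,"dz":0,"grip":0},{"wx":0,"wy":0,"wz":0,"dx":0,"dy":1,"dz":0,"grip":0},{"wx":0,"wy":0,"wz":0,"dx":0,"dy":1,"dz":0,"grip":0}]'
python3 -m handwheel '[{"wx":0,"wy":0,"wz":0,"dx":0,"dy":1,"dz":0,"grip":0},{"wx":0,"wy":0,"wz":0,"dx":0,"dy":1,"dz":0,"grip":0},{"wx":0,"wy":0,"wz":0,"dx":0,"dy":1,"dz":0,"grip":0},{"wx":0,"wy":0,"wz":0,"dx":0,"dy":1,"dz":0,"grip":0},{"wx":0,"wy":0,"wz":0,"dx":0,"dy":1,"dz":0,"grip":0},{"wx":0,"wy":0,"wz":0,"dx":0,"dy":1,"dz":0,"grip":0},{"wx":0,"wy":0,"wz":0,"dx":0,"dy":1,"dz":0,"grip":0},{"wx":0,"wy":0,"wz":0,"dx":0,"dy":0.5,"dz":0,"grip":0}]'
```

```text
clock: 41.43
position: [0.4295, -0.0199, 0.166]
orientation: [-0.0, 1.0, 0.024, -0.0]
wrist_force: [0.6, -0.1, -1.7]
opening: 0.0302
grasp_force: 60.3
clock: 42.1
position: [0.4294, 0.1801, 0.1659]
orientation: [0.0, 1.0, 0.026, -0.0]
wrist_force: [0.6, 0.1, -1.5]
opening: 0.0307
grasp_force: 60.3
clock: 42.77
position: [0.4295, 0.3685, 0.1658]
orientation: [-0.0, 1.0, 0.027, -0.0]
wrist_force: [-0.0, -0.6, -1.1]
opening: 0.0311
grasp_force: 60.3
```

```bash
python3 -m handwheel '[{"wx":0,"wy":0,"wz":0,"dx":0,"dy":-0.6,"dz":0,"grip":0},{"wx":0,"wy":0,"wz":0,"dx":0,"dy":-0.5,"dz":0,"grip":0},{"wx":0,"wy":0,"wz":0,"dx":0,"dy":0,"dz":-1,"grip":0},{"wx":0,"wy":0,"wz":0,"dx":0,"dy":0,"dz":-1,"grip":0},{"wx":0,"wy":0,"wz":0,"dx":0,"dy":0,"dz":-1,"grip":0},{"wx":0,"wy":0,"wz":0,"dx":0,"dy":0,"dz":-0.8,"grip":0},{"wx":0,"wy":0,"wz":0,"dx":0,"dy":0,"dz":-0.4,"grip":0},{"wx":0,"wy":0,"wz":0,"dx":0,"dy":0,"dz":0,"grip":0}]'
python3 -m handwheel '[{"wx":0,"wy":0,"wz":0,"dx":0,"dy":0,"dz":0,"grip":0.5},{"wx":0,"wy":0,"wz":0,"dx":0,"dy":0,"dz":0,"grip":0.6},{"wx":0,"wy":0,"wz":0,"dx":0,"dy":0,"dz":0,"grip":0.6},{"wx":0,"wy":0,"wz":0,"dx":0,"dy":0,"dz":1,"grip":0.6},{"wx":0,"wy":0,"wz":0,"dx":0,"dy":0,"dz":1,"grip":0.6},{"wx":0,"wy":0,"wz":0,"dx":0,"dy":0,"dz":1,"grip":0.6},{"wx":0,"wy":0,"wz":0,"dx":0,"dy":0,"dz":1,"grip":0.6},{"wx":0,"wy":0,"wz":0,"dx":0,"dy":0,"dz":0.5,"grip":1}]'
python3 parts.py t17
```

```text
clock: 43.43
position: [0.4297, 0.337, 0.061]
orientation: [0.001, 1.0, 0.025, -0.001]
wrist_force: [-0.1, -0.0, -1.1]
opening: 0.0305
grasp_force: 61.3
clock: 44.1
position: [0.4315, 0.3392, 0.1778]
orientation: [-0.001, 1.0, 0.026, 0.002]
wrist_force: [0.6, 1.0, 0.2]
opening: 0.0616
grasp_force: 0.0
[276. 198.] hsv [ 23.   45.  205.5] 130 c [563.5 -26.5] wh [63.  27.4] ang of long axis deg -85.0 z [20.6 25.2 29.9]
[349. 203.] hsv [135.   14.5  47.5] 38 c [ 541.6 -280.5] wh [63.4  4.6] ang of long axis deg -57.4 z [12.6 26.1 30.9]
[354. 209.] hsv [120.   10.   47.5] 40 c [ 518.4 -295.6] wh [62.9  5.8] ang of long axis deg -57.2 z [13.8 25.3 30. ]
[278. 240.] hsv [ 87. 178. 124.] 39 c [418.5 -27.7] wh [61.4  8.6] ang of long axis deg -2.9 z [23.7 25.7 31. ]
[285. 241.] hsv [ 87.  186.  132.5] 34 c [417.9 -53.5] wh [62.1  4.3] ang of long axis deg -1.5 z [24.1 27.2 30.2]
rod 163 c [ 638.8 -436.8] wh [217.6  10.5] ang of long axis deg 1.6 z [52.2 56.6 61. ]
handle 333 c [ 435.4 -442.9] wh [107.8  32.1] ang of long axis deg 1.0 z [16.2 37.2 42.2]
[0.4323 0.3398 0.1795] yaw 3.0 [ 0.57 -0.06  1.93 -0.    1.27  2.09]
```

```bash
python3 -m handwheel '[{"wx":0,"wy":0,"wz":0.9,"dx":0.35,"dy":-1,"dz":0,"grip":1},{"wx":0,"wy":0,"wz":0.9,"dx":0.35,"dy":-1,"dz":0,"grip":1},{"wx":0,"wy":0,"wz":0.9,"dx":0.35,"dy":-1,"dz":0,"grip":1},{"wx":0,"wy":0,"wz":0.9,"dx":0.35,"dy":-1,"dz":0,"grip":1},{"wx":0,"wy":0,"wz":0.9,"dx":0.35,"dy":-1,"dz":0,"grip":1},{"wx":0,"wy":0,"wz":0.9,"dx":0.35,"dy":-1,"dz":0,"grip":1},{"wx":0,"wy":0,"wz":0.9,"dx":0.35,"dy":-1,"dz":0,"grip":1},{"wx":0,"wy":0,"wz":0.9,"dx":0.35,"dy":-1,"dz":0,"grip":1}]'
python3 -m handwheel '[{"wx":0,"wy":0,"wz":0.9,"dx":0.35,"dy":-1,"dz":0,"grip":1},{"wx":0,"wy":0,"wz":0.9,"dx":0.35,"dy":-1,"dz":0,"grip":1},{"wx":0,"wy":0,"wz":0.9,"dx":0.35,"dy":-1,"dz":0,"grip":1},{"wx":0,"wy":0,"wz":0.9,"dx":0.35,"dy":-1,"dz":0,"grip":1},{"wx":0,"wy":0,"wz":0.9,"dx":0.35,"dy":-1,"dz":0,"grip":1},{"wx":0,"wy":0,"wz":0.9,"dx":0.35,"dy":-1,"dz":0,"grip":1},{"wx":0,"wy":0,"wz":0.8,"dx":0.35,"dy":-0.7,"dz":0,"grip":1},{"wx":0,"wy":0,"wz":0,"dx":0,"dy":0,"dz":0,"grip":1}]'
python3 -m handwheel '[{"wx":0,"wy":0,"wz":0,"dx":0,"dy":0,"dz":-1,"grip":1},{"wx":0,"wy":0,"wz":0,"dx":0,"dy":0,"dz":-1,"grip":1},{"wx":0,"wy":0,"wz":0,"dx":0,"dy":0,"dz":-1,"grip":1},{"wx":0,"wy":0,"wz":0,"dx":0,"dy":0,"dz":0,"grip":1}]'
python3 wr.py w4
```

```text
clock: 44.82
position: [0.4995, 0.1372, 0.1723]
orientation: [-0.0, 0.896, 0.444, -0.001]
wrist_force: [1.1, -0.4, 0.2]
opening: 0.0853
grasp_force: 0.0
clock: 45.48
position: [0.5616, -0.0317, 0.1724]
orientation: [-0.0, 0.675, 0.737, -0.001]
wrist_force: [-0.5, -0.5, -0.3]
opening: 0.0855
grasp_force: 0.0
clock: 45.82
position: [0.5562, -0.0275, 0.0918]
orientation: [-0.005, 0.675, 0.737, -0.004]
wrist_force: [-1.0, 0.5, -1.6]
opening: 0.0854
grasp_force: 0.0
TCP [ 0.5562 -0.0275  0.0918] yaw 95.0 q6 -0.23 t 45.8167
[266. 202.][134. 152. 159.] 3167 c [563.  -25.7] wh [64.4 27.9] ang of long axis deg -86.7 z [23.1 25.4 27.6]
```

```bash
python3 -m handwheel '[{"wx":0,"wy":0,"wz":0,"dx":0.1,"dy":0.1,"dz":-1,"grip":1},{"wx":0,"wy":0,"wz":0,"dx":0,"dy":0,"dz":-1,"grip":1},{"wx":0,"wy":0,"wz":0,"dx":0,"dy":0,"dz":-0.8,"grip":1},{"wx":0,"wy":0,"wz":0,"dx":0,"dy":0,"dz":-0.5,"grip":1},{"wx":0,"wy":0,"wz":0,"dx":0,"dy":0,"dz":-0.3,"grip":1},{"wx":0,"wy":0,"wz":0,"dx":0,"dy":0,"dz":0,"grip":1},{"wx":0,"wy":0,"wz":0,"dx":0,"dy":0,"dz":0,"grip":0},{"wx":0,"wy":0,"wz":0,"dx":0,"dy":0,"dz":0,"grip":0}]' 50
python3 -m handwheel '[{"wx":0,"wy":0,"wz":0,"dx":0,"dy":0,"dz":0,"grip":0},{"wx":0,"wy":0,"wz":0,"dx":0,"dy":0,"dz":0,"grip":0},{"wx":0,"wy":0,"wz":0,"dx":0,"dy":0,"dz":0,"grip":0},{"wx":0,"wy":0,"wz":0,"dx":0,"dy":0,"dz":0,"grip":0},{"wx":0,"wy":0,"wz":0,"dx":0,"dy":-0.3,"dz":0.5,"grip":0},{"wx":0,"wy":0,"wz":0,"dx":0,"dy":0,"dz":1,"grip":0},{"wx":0,"wy":0,"wz":0,"dx":0,"dy":0,"dz":1,"grip":0},{"wx":0,"wy":0,"wz":0,"dx":0,"dy":0,"dz":1,"grip":0}]'
```

```text
clock: 46.53
position: [0.5652, -0.0262, 0.0106]
orientation: [0.001, 0.675, 0.738, 0.001]
wrist_force: [-0.6, 0.3, -0.1]
opening: 0.0637
grasp_force: 0.0
clock: 47.2
position: [0.5633, -0.0341, 0.0976]
orientation: [-0.0, 0.675, 0.738, -0.0]
wrist_force: [-0.5, 0.1, -1.0]
opening: 0.0231
grasp_force: 49.0
```

```bash
python3 -m handwheel '[{"wx":0,"wy":0,"wz":0,"dx":-0.3,"dy":0,"dz":1,"grip":0},{"wx":0,"wy":0,"wz":0,"dx":-0.3,"dy":0,"dz":1,"grip":0},{"wx":0,"wy":0,"wz":0,"dx":-0.3,"dy":0,"dz":1,"grip":0},{"wx":0,"wy":0,"wz":-0.3,"dx":-0.4,"dy":1,"dz":0,"grip":0},{"wx":0,"wy":0,"wz":0,"dx":-0.4,"dy":1,"dz":0,"grip":0},{"wx":0,"wy":0,"wz":0,"dx":-0.4,"dy":1,"dz":0,"grip":0},{"wx":0,"wy":0,"wz":0,"dx":-0.4,"dy":1,"dz":0,"grip":0},{"wx":0,"wy":0,"wz":0,"dx":-0.4,"dy":1,"dz":0,"grip":0}]'
python3 -m handwheel '[{"wx":0,"wy":0,"wz":0,"dx":-0.4,"dy":1,"dz":0,"grip":0},{"wx":0,"wy":0,"wz":0,"dx":-0.4,"dy":1,"dz":0,"grip":0},{"wx":0,"wy":0,"wz":0,"dx":-0.4,"dy":1,"dz":0,"grip":0},{"wx":0,"wy":0,"wz":0,"dx":-0.4,"dy":1,"dz":0,"grip":0},{"wx":0,"wy":0,"wz":0,"dx":-0.4,"dy":0.8,"dz":0,"grip":0},{"wx":0,"wy":0,"wz":0,"dx":-0.2,"dy":0.3,"dz":0,"grip":0},{"wx":0,"wy":0,"wz":0,"dx":0,"dy":0,"dz":0,"grip":0}]'
```

```text
clock: 47.87
position: [0.4906, 0.0919, 0.1721]
orientation: [0.0, 0.688, 0.725, 0.0]
wrist_force: [0.2, 0.3, -0.4]
opening: 0.023
grasp_force: 49.0
clock: 48.45
position: [0.4355, 0.2198, 0.1717]
orientation: [0.0, 0.687, 0.727, 0.0]
wrist_force: [0.3, -0.2, -0.2]
opening: 0.0227
grasp_force: 49.0
```

```bash
python3 -m handwheel '[{"wx":0,"wy":0,"wz":0,"dx":0,"dy":0,"dz":-1,"grip":0},{"wx":0,"wy":0,"wz":0,"dx":0,"dy":0,"dz":-1,"grip":0},{"wx":0,"wy":0,"wz":0,"dx":0,"dy":0,"dz":-1,"grip":0},{"wx":0,"wy":0,"wz":0,"dx":0,"dy":0,"dz":-0.9,"grip":0},{"wx":0,"wy":0,"wz":0,"dx":0,"dy":0,"dz":-0.4,"grip":0},{"wx":0,"wy":0,"wz":0,"dx":0,"dy":0,"dz":0,"grip":0},{"wx":0,"wy":0,"wz":0,"dx":0,"dy":0,"dz":0,"grip":0.4},{"wx":0,"wy":0,"wz":0,"dx":0,"dy":0,"dz":0,"grip":0.6}]'
python3 -m handwheel '[{"wx":0,"wy":0,"wz":0,"dx":0,"dy":0,"dz":0,"grip":0.6},{"wx":0,"wy":0,"wz":0,"dx":0,"dy":0,"dz":1,"grip":0.6},{"wx":0,"wy":0,"wz":0,"dx":0,"dy":0,"dz":1,"grip":0.6},{"wx":0,"wy":0,"wz":0,"dx":0,"dy":0,"dz":1,"grip":0.6},{"wx":0,"wy":0,"wz":0,"dx":0,"dy":0,"dz":1,"grip":0.6},{"wx":0,"wy":0,"wz":0,"dx":0.2,"dy":-1,"dz":0.4,"grip":1},{"wx":0,"wy":0,"wz":0,"dx":0.2,"dy":-1,"dz":0,"grip":1},{"wx":0,"wy":0,"wz":0,"dx":0.2,"dy":-1,"dz":0,"grip":1}]'
python3 -m handwheel '[{"wx":0,"wy":0,"wz":0.9,"dx":0.2,"dy":-1,"dz":0,"grip":1},{"wx":0,"wy":0,"wz":0.9,"dx":0.2,"dy":-1,"dz":0,"grip":1},{"wx":0,"wy":0,"wz":0.9,"dx":0.2,"dy":-1,"dz":0,"grip":1},{"wx":0,"wy":0,"wz":0.9,"dx":0.2,"dy":-1,"dz":0,"grip":1},{"wx":0,"wy":0,"wz":0.7,"dx":0.2,"dy":-1,"dz":0,"grip":1},{"wx":0,"wy":0,"wz":0,"dx":0.2,"dy":-1,"dz":0,"grip":1},{"wx":0,"wy":0,"wz":0,"dx":0.2,"dy":-1,"dz":0,"grip":1},{"wx":0,"wy":0,"wz":0,"dx":0.2,"dy":-1,"dz":0,"grip":1}]'
python3 -m handwheel '[{"wx":0,"wy":0,"wz":0,"dx":0.2,"dy":-1,"dz":0,"grip":1},{"wx":0,"wy":0,"wz":0,"dx":0.2,"dy":-1,"dz":0,"grip":1},{"wx":0,"wy":0,"wz":0,"dx":0.2,"dy":-1,"dz":0,"grip":1},{"wx":0,"wy":0,"wz":0,"dx":0.2,"dy":-1,"dz":0,"grip":1},{"wx":0,"wy":0,"wz":0,"dx":0.2,"dy":-1,"dz":0,"grip":1},{"wx":0,"wy":0,"wz":0,"dx":0.2,"dy":-1,"dz":0,"grip":1},{"wx":0,"wy":0,"wz":0,"dx":0.2,"dy":-1,"dz":0,"grip":1},{"wx":0,"wy":0,"wz":0,"dx":0.2,"dy":-1,"dz":0,"grip":1}]'
```

```text
clock: 49.12
position: [0.4377, 0.2189, 0.0655]
orientation: [0.001, 0.688, 0.725, 0.001]
wrist_force: [1.1, 0.1, 0.1]
opening: 0.0449
grasp_force: 0.0
clock: 49.78
position: [0.4527, 0.1436, 0.177]
orientation: [0.002, 0.687, 0.726, 0.002]
wrist_force: [-0.4, -0.5, -0.9]
opening: 0.0844
grasp_force: 0.0
clock: 50.45
position: [0.4919, -0.0574, 0.1754]
orientation: [0.001, 0.48, 0.877, 0.0]
wrist_force: [0.6, -0.4, -0.0]
opening: 0.0853
grasp_force: 0.0
clock: 51.12
position: [0.5319, -0.2576, 0.1754]
orientation: [0.001, 0.48, 0.877, -0.0]
wrist_force: [0.4, 0.7, -0.2]
opening: 0.0854
grasp_force: 0.0
```

```bash
python3 -m handwheel '[{"wx":0,"wy":0,"wz":0,"dx":0,"dy":-0.7,"dz":0,"grip":1},{"wx":0,"wy":0,"wz":0,"dx":0,"dy":-0.5,"dz":-0.5,"grip":1},{"wx":0,"wy":0,"wz":0,"dx":0,"dy":0,"dz":-1,"grip":1},{"wx":0,"wy":0,"wz":0,"dx":0,"dy":0,"dz":-1,"grip":1},{"wx":0,"wy":0,"wz":0,"dx":0,"dy":0,"dz":-0.5,"grip":1},{"wx":0,"wy":0,"wz":0,"dx":0,"dy":0,"dz":0,"grip":1},{"wx":0,"wy":0,"wz":0,"dx":0,"dy":0,"dz":0,"grip":1}]'
python3 wr.py w5
```

```text
clock: 51.7
position: [0.531, -0.2855, 0.0982]
orientation: [-0.001, 0.48, 0.877, 0.0]
wrist_force: [1.2, -0.4, 0.0]
opening: 0.0854
grasp_force: 0.0
TCP [ 0.531  -0.2855  0.0982] yaw 122.6 q6 -1.15 t 51.7
[234. 202.][53. 52. 53.] 677 c [ 518.8 -295. ] wh [64.   5.2] ang of long axis deg -57.2 z [17.8 26.9 28.1]
[270. 202.][51. 49. 50.] 655 c [ 541.6 -280.5] wh [64.   5.1] ang of long axis deg -57.2 z [17.9 26.9 28.1]
```

```bash
python3 -m handwheel '[{"wx":0,"wy":0,"wz":0,"dx":-0.02,"dy":-0.08,"dz":-1,"grip":1},{"wx":0,"wy":0,"wz":0,"dx":0,"dy":0,"dz":-1,"grip":1},{"wx":0,"wy":0,"wz":0,"dx":0,"dy":0,"dz":-0.8,"grip":1},{"wx":0,"wy":0,"wz":0,"dx":0,"dy":0,"dz":-0.6,"grip":1},{"wx":0,"wy":0,"wz":0,"dx":0,"dy":0,"dz":-0.3,"grip":1},{"wx":0,"wy":0,"wz":0,"dx":0,"dy":0,"dz":0,"grip":1},{"wx":0,"wy":0,"wz":0,"dx":0,"dy":0,"dz":0,"grip":0},{"wx":0,"wy":0,"wz":0,"dx":0,"dy":0,"dz":0,"grip":0}]' 60
python3 -m handwheel '[{"wx":0,"wy":0,"wz":0,"dx":0,"dy":0,"dz":0,"grip":0},{"wx":0,"wy":0,"wz":0,"dx":0,"dy":0,"dz":0,"grip":0},{"wx":0,"wy":0,"wz":0,"dx":0,"dy":0,"dz":0,"grip":0},{"wx":0,"wy":0,"wz":0,"dx":0,"dy":0,"dz":0,"grip":0},{"wx":0,"wy":0,"wz":0,"dx":0,"dy":0,"dz":0.5,"grip":0},{"wx":0,"wy":0,"wz":0,"dx":0,"dy":0,"dz":1,"grip":0},{"wx":0,"wy":0,"wz":0,"dx":0,"dy":0,"dz":1,"grip":0},{"wx":0,"wy":0,"wz":0,"dx":0,"dy":0,"dz":1,"grip":0}]'
python3 -m handwheel '[{"wx":0,"wy":0,"wz":0,"dx":0,"dy":0,"dz":1,"grip":0},{"wx":0,"wy":0,"wz":0,"dx":0,"dy":0,"dz":1,"grip":0},{"wx":0,"wy":0,"wz":0,"dx":0,"dy":0,"dz":1,"grip":0},{"wx":0,"wy":0,"wz":0,"dx":0,"dy":0,"dz":0,"grip":0}]'
```

```text
clock: 52.42
position: [0.5323, -0.2889, 0.0085]
orientation: [0.002, 0.48, 0.877, -0.0]
wrist_force: [1.1, 0.0, 0.3]
opening: 0.0642
grasp_force: 0.0
clock: 53.08
position: [0.5301, -0.2875, 0.0946]
orientation: [-0.001, 0.48, 0.877, 0.0]
wrist_force: [0.5, -0.3, -1.9]
opening: 0.0309
grasp_force: 60.6
clock: 53.42
position: [0.5334, -0.2897, 0.176]
orientation: [0.005, 0.48, 0.877, -0.0]
wrist_force: [1.4, -0.7, 0.4]
opening: 0.0306
grasp_force: 60.7
```

```bash
python3 -m handwheel '[{"wx":0,"wy":0,"wz":-0.8,"dx":0,"dy":1,"dz":0,"grip":0},{"wx":0,"wy":0,"wz":-0.8,"dx":0,"dy":1,"dz":0,"grip":0},{"wx":0,"wy":0,"wz":-0.8,"dx":0,"dy":1,"dz":0,"grip":0},{"wx":0,"wy":0,"wz":-0.8,"dx":0,"dy":1,"dz":0,"grip":0},{"wx":0,"wy":0,"wz":-0.8,"dx":-0.1,"dy":1,"dz":0,"grip":0},{"wx":0,"wy":0,"wz":-0.3,"dx":-0.1,"dy":1,"dz":0,"grip":0},{"wx":0,"wy":0,"wz":0,"dx":-0.1,"dy":1,"dz":0,"grip":0},{"wx":0,"wy":0,"wz":0,"dx":-0.1,"dy":1,"dz":0,"grip":0}]'
python3 -m handwheel '[{"wx":0,"wy":0,"wz":0,"dx":-0.1,"dy":1,"dz":0,"grip":0},{"wx":0,"wy":0,"wz":0,"dx":-0.1,"dy":1,"dz":0,"grip":0},{"wx":0,"wy":0,"wz":0,"dx":-0.1,"dy":1,"dz":0,"grip":0},{"wx":0,"wy":0,"wz":0,"dx":-0.1,"dy":1,"dz":0,"grip":0},{"wx":0,"wy":0,"wz":0,"dx":-0.1,"dy":1,"dz":0,"grip":0},{"wx":0,"wy":0,"wz":0,"dx":-0.1,"dy":1,"dz":0,"grip":0},{"wx":0,"wy":0,"wz":0,"dx":-0.1,"dy":1,"dz":0,"grip":0},{"wx":0,"wy":0,"wz":0,"dx":-0.1,"dy":1,"dz":0,"grip":0}]'
python3 -m handwheel '[{"wx":0,"wy":0,"wz":0,"dx":-0.1,"dy":1,"dz":0,"grip":0},{"wx":0,"wy":0,"wz":0,"dx":-0.1,"dy":1,"dz":0,"grip":0},{"wx":0,"wy":0,"wz":0,"dx":-0.1,"dy":1,"dz":0,"grip":0},{"wx":0,"wy":0,"wz":0,"dx":-0.1,"dy":1,"dz":0,"grip":0},{"wx":0,"wy":0,"wz":0,"dx":-0.2,"dy":1,"dz":0,"grip":0},{"wx":0,"wy":0,"wz":0,"dx":-0.2,"dy":1,"dz":0,"grip":0},{"wx":0,"wy":0,"wz":0,"dx":-0.2,"dy":1,"dz":0,"grip":0},{"wx":0,"wy":0,"wz":0,"dx":0,"dy":0.7,"dz":0,"grip":0}]'
```

```text
clock: 54.08
position: [0.5197, -0.0867, 0.1677]
orientation: [-0.001, 0.688, 0.726, -0.0]
wrist_force: [-0.0, 0.6, -1.4]
opening: 0.0309
grasp_force: 60.7
clock: 54.75
position: [0.4996, 0.113, 0.1678]
orientation: [-0.001, 0.688, 0.726, -0.001]
wrist_force: [-0.3, 0.4, -1.7]
opening: 0.0307
grasp_force: 60.7
clock: 55.42
position: [0.474, 0.306, 0.1676]
orientation: [-0.001, 0.688, 0.726, -0.001]
wrist_force: [0.9, 0.2, -1.1]
opening: 0.0309
grasp_force: 60.7
```

```bash
python3 -m handwheel '[{"wx":0,"wy":0,"wz":0,"dx":0,"dy":0.8,"dz":0,"grip":0},{"wx":0,"wy":0,"wz":0,"dx":0,"dy":0.6,"dz":0,"grip":0},{"wx":0,"wy":0,"wz":0,"dx":0,"dy":0,"dz":-1,"grip":0},{"wx":0,"wy":0,"wz":0,"dx":0,"dy":0,"dz":-1,"grip":0},{"wx":0,"wy":0,"wz":0,"dx":0,"dy":0,"dz":-0.9,"grip":0},{"wx":0,"wy":0,"wz":0,"dx":0,"dy":0,"dz":-0.6,"grip":0},{"wx":0,"wy":0,"wz":0,"dx":0,"dy":0,"dz":0,"grip":0},{"wx":0,"wy":0,"wz":0,"dx":0,"dy":0,"dz":0,"grip":0}]'
python3 -m handwheel '[{"wx":0,"wy":0,"wz":0,"dx":0,"dy":0,"dz":0,"grip":0.45},{"wx":0,"wy":0,"wz":0,"dx":0,"dy":0,"dz":0,"grip":0.48},{"wx":0,"wy":0,"wz":0,"dx":0,"dy":0,"dz":0,"grip":0.48},{"wx":0,"wy":0,"wz":0,"dx":0,"dy":0,"dz":0,"grip":0.48},{"wx":0,"wy":0,"wz":0,"dx":0,"dy":0,"dz":0.7,"grip":0.48},{"wx":0,"wy":0,"wz":0,"dx":0,"dy":0,"dz":1,"grip":0.48},{"wx":0,"wy":0,"wz":0,"dx":0,"dy":0,"dz":1,"grip":0.48},{"wx":0,"wy":0,"wz":0,"dx":0,"dy":0,"dz":1,"grip":0.48}]'
python3 -m handwheel '[{"wx":0,"wy":0,"wz":0,"dx":-0.5,"dy":1,"dz":1,"grip":0.5},{"wx":0,"wy":0,"wz":0,"dx":-0.5,"dy":1,"dz":0.5,"grip":0.5},{"wx":0,"wy":0,"wz":0,"dx":-0.5,"dy":1,"dz":0,"grip":0.5},{"wx":0,"wy":0,"wz":0,"dx":-0.8,"dy":1,"dz":0,"grip":0.5},{"wx":0,"wy":0,"wz":0,"dx":-0.8,"dy":1,"dz":0,"grip":0.5},{"wx":0,"wy":0,"wz":0,"dx":-0.8,"dy":1,"dz":0,"grip":0.5},{"wx":0,"wy":0,"wz":0,"dx":-0.8,"dy":1,"dz":0,"grip":0.5},{"wx":0,"wy":0,"wz":0,"dx":-0.8,"dy":1,"dz":0,"grip":0.5}]'
python3 - <<'E'
from parts import *
p=parts('t18')
cv2.imwrite('pics/t18c.png',cv2.resize(p[100:290,130:430],(780,494)))
E
```

```text
clock: 56.08
position: [0.478, 0.3405, 0.0841]
orientation: [0.001, 0.688, 0.725, 0.002]
wrist_force: [0.5, 0.6, 8.3]
opening: 0.031
grasp_force: 63.4
clock: 56.75
position: [0.4752, 0.3391, 0.1739]
orientation: [-0.0, 0.688, 0.726, -0.001]
wrist_force: [0.4, 0.1, 0.2]
opening: 0.041
grasp_force: 0.0
clock: 57.42
position: [0.337, 0.5402, 0.2107]
orientation: [0.0, 0.688, 0.726, -0.0]
wrist_force: [0.6, -0.1, 0.4]
opening: 0.0429
grasp_force: 0.0
[277. 240.] hsv [ 87. 147. 118.] 37 c [418.7 -25.8] wh [61.9  4.2] ang of long axis deg -1.3 z [22.8 27.1 31. ]
[285. 240.] hsv [ 87. 188. 129.] 35 c [417.8 -53.5] wh [62.   5.5] ang of long axis deg 0.3 z [23.7 26.7 31.5]
rod 164 c [ 640.6 -436.3] wh [215.  10.] ang of long axis deg 2.1 z [51.4 57.  60.7]
handle 338 c [ 435.3 -446.7] wh [107.1  43.6] ang of long axis deg -0.7 z [14.8 37.1 42.1]
[0.3334 0.5439 0.2107] yaw 93.2 [0.94 0.11 1.7  0.   1.33 0.88]
```

View pics/t18c.png

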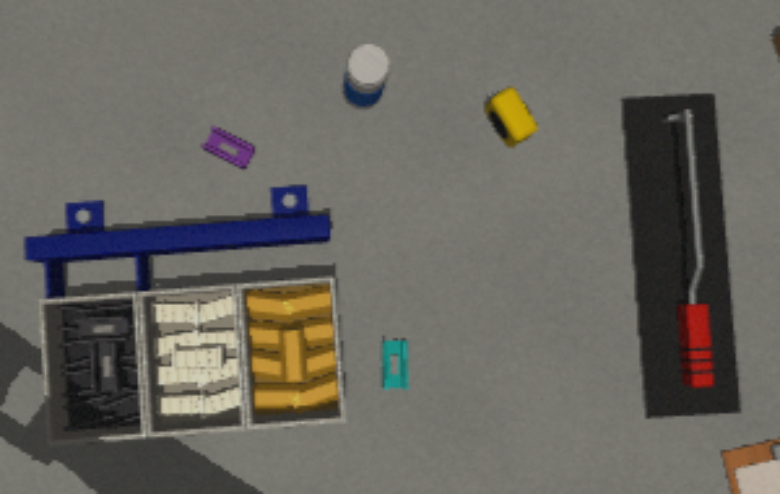

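The final view shows:
- **Bins:** two channels at (105,327) and (105,365), the spacer at (198,355) and the nut at (292,355), each in the right bin.
- **Gap:** empty.
- **Rake:** flat on its mat at (695,250).
- **Bystanders:** the spray can and tape measure are where they were.

```bash
python3 -m handwheel '[{"wx":0,"wy":0,"wz":0,"dx":0,"dy":0,"dz":0,"grip":0.5},{"wx":0,"wy":0,"wz":0,"dx":0,"dy":0,"dz":0,"grip":0.5}]'
python3 -c "
from rig import r
print(r.sign_off())"
```

```text
clock: 57.63
position: [0.3379, 0.5393, 0.2106]
orientation: [0.0, 0.688, 0.726, -0.001]
wrist_force: [0.1, -0.5, 0.2]
opening: 0.0426
grasp_force: 0.0
the job is handed in; nothing more can be done
None
```

The job is handed in at 57.6 s: the channel and spacer were raked out of the gap, all four fixings are in their own bins, and the rake lies flat on its mat; on the first pull the rake's tail caught the mat edge (79 N at the wrist, limit 120 N) and it had to be set down and regripped.

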